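Load the module tester, torque its contacts home and start the test

ROBOT

A 7-joint arm with a two-finger parallel gripper is mounted at the origin on the work surface. World frame = base frame: x ahead of the robot, y to its left, z up, the work surface at z = 0. Lengths are in m, angles in rad, forces in N, time in s.
With the tool pointing down it reaches from about 0.425 to 0.925 m from the base axis. Payload 6.8 kg.
Tool frame: the origin (TCP) lies midway between the tips of the shut fingers; the grasp point (between the pads) lies 19 mm behind it; y points along the fingers, z is the direction in which the jaws open and shut, and the axes are right-handed (so a half turn about y gives the same grasp; the last joint's range is limited). The gripper opens to 85 mm and grips with 20 to 120 N. Pads are 22 mm wide; open, the fingers measure 114 mm over their backs; the gripper's body (76 mm by 85 mm) begins 54 mm behind the grasp point. The pads swing forward as they close: fully open they stand 13 mm farther back than shut.
Start: joints at [1.039, 0.477, 0.022, 1.555, -0.011, 1.109, -0.083], TCP at [0.278, -0.615, 0.231] pointing down, gripper open.
Joint ranges: [-2.96, 2.96], [-0.34, 2.1], [-1.41, 1.46], [0.24, 2.44], [-1.37, 4.51], [0.17, 1.92], [-2.96, 2.96]. Speed limits (rad/s): [2.39, 2.39, 3.14, 3.14, 3.14, 3.14, 3.14].

INTERFACE

Orientations are given as a unit quaternion [w, x, y, z].
In Python, from station import bot gives the robot as it stands. The module is installed in compiled form; this text tells all that it offers.
- The arm moves only by the shell command python3 -m crank 'ROWS' [FORCE]. ROWS is JSON, a list of rows, each an object with "linear": the shift along the tool's x, y, z in m, a list of three; "dr": the turn, a rotation vector about the tool's x, y, z in degrees, a list of three; "hand": the gripper command: -1 is shut, 1 is fully open, values between are in proportion. A call has 1 to 10 rows; each row is the pose to reach, as a shift and turn from the pose commanded when the call began, along the tool's axes at that moment; what a row does not reach only later rows make up. A row lasts 1/12 s, in which the tool goes at most 41.7 mm and 7.16 degrees, less where a joint would pass 70% of its speed; a pose out of reach is approached as far as the arm can. A call with a gripper value outside its range is refused whole. The fingers move at their own pace and stop on an object; FORCE is the grip in N (left out, the last holds). Time passes only in rows, so rows that repeat a pose let the fingers close. It gives the time, the measured TCP pose, the force and the opening at its end, in the units of the state.
- bot.get_obs(): the state, without advancing time (a new reading comes with each control period).
- bot.read_camera(name): name is "scene" or "top"; returns the picture (384x512x3 uint8, blue, green, red); there is no depth.
- bot.camera_params(name): a dict with "K" (3x3 intrinsics, pixels), "R" (3x3) and "t" (3): a world point X has camera coordinates R X + t. Camera axes: x right, y down, z forward; pixel columns grow to the right and rows downward; lengths in m; the calibration is good to about 2 mm. A picture is of the moment at which its call begins. camera_params takes no time and is no camera call.
- bot.hand_in(): hands the job in, once; it reports no verdict.
Trained networks look in the newest picture that a camera, given by its name, has taken for a name from the list of things; names that differ only in an ending like _2 or _b are one class to them, and where a whole thing is asked for, a point or a joint stands for the part that bears it (a point fixed in the world has none). Each returns a list of dicts, best first, with "score" (0 to 1); they miss things now and then, are a little off and sometimes report something else, mostly with a low value. They report only what shows in the picture. A call takes as long as a camera call. They do not tell look-alikes from the thing itself.
- bot.search_frame(camera, target): "extent" ([left, top, right, bottom] in pixels, round what is visible of it).
- bot.cut_out(camera, target): "pixels" (384x512 bool, what is visible of it) and "extent" ([left, top, right, bottom] in pixels, round what is visible of it).
- bot.place_of(camera, target): "xy" ([column, row] in pixels: a listed point, or the origin of a listed thing).
The state is a dict: "t": time; "q": joint angles; "joint_vel": joint speeds; "joint_torque": joint torques, N m; "eef_pos": TCP position; "tool_rot": TCP orientation; "contact_force": force on the tool from outside, world axes, zero at the start; "torque": the same for the moment, N m; "gripper_width": opening from 0.0 (shut) to 1.0 (fully open).
Only numpy, scipy, OpenCV 4.12 (cv2) and the standard library are available. Lean on these libraries where they do the work, as an engineer would, in place of code of your own. Each camera call takes 0.05 s, during which the arm holds its last target. There are 200 camera calls.

TASK

Test the driver modules lying on the bench: set every one of them down flat in a socket of its own on the test fixture (swing its locking lever out of the way first), then swing that lever fully shut over it. When all are locked in, turn the torque knob clockwise until its slip clutch clicks, then stop after a click or a few without backing it off, and finally press the start button on the test box right down and let it go. Leave the other things on the bench where they are.

Things in the scene. Friction and masses are not known exactly. Their poses are not given: they have to be found in the camera images.
- fixture: test fixture: aluminium plate 140 x 400 x 14 mm, fixed to the bench. Origin at the bench under the row; x away from the robot at yaw 0, y along the row. Three black sockets at y = -135, -45, +45 mm (x = 0), torque knob on a grey block at y = +145 mm. A copper contact bar in front of the sockets (x = -48 mm, top 24 mm high) moves up to 10 mm towards them as the knob turns.
- seat1 (a point): centre of the floor of socket 1, 14 mm above the bench. The pocket is 52 mm (fixture x) by 34 mm (fixture y), 10 mm deep with 5 mm walls (wall tops 24 mm above the bench). Axes as the fixture's.
- lever1 (a joint): angle of steel locking lever 1, swinging level about a post 44 mm to fixture +x of the pocket centre: 0 = shut at its stop, pointing to fixture -x over the pocket; grows anticlockwise from above to 2.1; 1.57 = open, to fixture -y. About 0.6 N at the tab, stays where left; starts at 0 to 0.5, in the way. Arm 14 mm wide, 41.5 to 48 mm above bench: 2.5 mm over a seated module; jams on one not down.
- lever1_tab (a point): on the axis of the upright round tab at the end of lever 1, black, 12 mm diameter, standing 48 to 75 mm above the bench, on a 50 mm radius about the hinge; this point is at its top, 75 mm above the bench
- seat2 (a point): centre of the floor of socket 2, 14 mm above the bench. The pocket is 52 mm (fixture x) by 34 mm (fixture y), 10 mm deep with 5 mm walls (wall tops 24 mm above the bench). Axes as the fixture's.
- lever2 (a joint): angle of steel locking lever 2, swinging level about a post 44 mm to fixture +x of the pocket centre: 0 = shut at its stop, pointing to fixture -x over the pocket; grows anticlockwise from above to 2.1; 1.57 = open, to fixture -y. About 0.6 N at the tab, stays where left; starts at 0 to 0.5, in the way. Arm 14 mm wide, 41.5 to 48 mm above bench: 2.5 mm over a seated module; jams on one not down.
- lever2_tab (a point): on the axis of the upright round tab at the end of lever 2, black, 12 mm diameter, standing 48 to 75 mm above the bench, on a 50 mm radius about the hinge; this point is at its top, 75 mm above the bench
- seat3 (a point): centre of the floor of socket 3, 14 mm above the bench. The pocket is 52 mm (fixture x) by 34 mm (fixture y), 10 mm deep with 5 mm walls (wall tops 24 mm above the bench). Axes as the fixture's.
- lever3 (a joint): angle of steel locking lever 3, swinging level about a post 44 mm to fixture +x of the pocket centre: 0 = shut at its stop, pointing to fixture -x over the pocket; grows anticlockwise from above to 2.1; 1.57 = open, to fixture -y. About 0.6 N at the tab, stays where left; starts at 0 to 0.5, in the way. Arm 14 mm wide, 41.5 to 48 mm above bench: 2.5 mm over a seated module; jams on one not down.
- lever3_tab (a point): on the axis of the upright round tab at the end of lever 3, black, 12 mm diameter, standing 48 to 75 mm above the bench, on a 50 mm radius about the hinge; this point is at its top, 75 mm above the bench
- module1: driver module, a white plastic block 48 x 30 x 25 mm (x, y, z), grey top panel, brass strip on each end, 60 g, lying flat on the bench. All are alike; either way round fits any socket, long side along fixture x. Stands 15 mm out of the pocket when seated. Origin at centre of underside. Two or three are present.
- module2: driver module, a white plastic block 48 x 30 x 25 mm (x, y, z), grey top panel, brass strip on each end, 60 g, lying flat on the bench. All are alike; either way round fits any socket, long side along fixture x. Stands 15 mm out of the pocket when seated. Origin at centre of underside. Two or three are present.
- module3: driver module, a white plastic block 48 x 30 x 25 mm (x, y, z), grey top panel, brass strip on each end, 60 g, lying flat on the bench. All are alike; either way round fits any socket, long side along fixture x. Stands 15 mm out of the pocket when seated. Origin at centre of underside. Two or three are present.
- knob_grip (a point): on the upright axis of the round black ribbed torque knob, 62 mm above the bench. Knob 38 mm diameter, 42 to 70 mm above the bench, over a steel collar 56 mm in diameter, its top 40 mm above the bench. A white line on the knob and a black one on the collar point to fixture -x when both joints are 0 and stay in line until the clutch slips.
- spindle (a joint): angle of the screw and collar under the knob: grows clockwise seen from above, turned by the knob against about 0.05 N m; starts between 0.4 and 2.2 and comes up against its hard stop at 4.0, when the contact bar is home
- clutch (a joint): slip of the knob relative to the collar: 0 until the screw is at its stop; then the clutch lets go at about 0.25 N m and this grows as the knob is turned on clockwise. One click is 0.3 rad of slip; two or three clicks are fine, more than eight (2.4 rad) wear out the clutch. Turned anticlockwise, the knob backs the screw off.
- start_top (a point): centre of the top of the round grey start button on top of the blue test box (100 x 100 x 55 mm, fixed to the bench), 28 mm diameter, pressed straight down
- start (a joint): travel of the start button, 0 = up, 0.006 m = fully down (about 4 N); springs back
- tape: roll of clear tape, 54 mm diameter, 22 mm high; a bystander. Origin at its underside centre
- jar: small clear jar, 42 mm diameter, 50 mm high; a bystander. Origin at its underside centre
- shell1: white handle shell, 200 x 36 x 18 mm; a bystander. Origin at its underside centre
- shell2: white handle shell, 200 x 36 x 18 mm; a bystander. Origin at its underside centre
- driver: orange electric screwdriver lying down, 205 mm long, 34 mm thick; a bystander. Origin at its underside, 80 mm from the butt, x towards the bit
Mind the look-alikes: they are no part of the job. There is more than one size of the part that bears start_top; the job needs the smaller. What is shaped like the module2 but green is not meant.

How it is judged:
On the way, in this order (a step that is already met when the one before it is completed fails the run):
1. every module sits in a socket with its lever shut (((horizontal distance between module1 and seat1 below 0.006 m and z of module1 in the frame of seat1 below 0.004 m and angle between module1's own z axis and vertical below 0.08 rad and value of joint lever1 below 0.12 rad) or (horizontal distance between module1 and seat2 below 0.006 m and z of module1 in the frame of seat2 below 0.004 m and angle between module1's own z axis and vertical below 0.08 rad and value of joint lever2 below 0.12 rad) or (horizontal distance between module1 and seat3 below 0.006 m and z of module1 in the frame of seat3 below 0.004 m and angle between module1's own z axis and vertical below 0.08 rad and value of joint lever3 below 0.12 rad)) and ((horizontal distance between module2 and seat1 below 0.006 m and z of module2 in the frame of seat1 below 0.004 m and angle between module2's own z axis and vertical below 0.08 rad and value of joint lever1 below 0.12 rad) or (horizontal distance between module2 and seat2 below 0.006 m and z of module2 in the frame of seat2 below 0.004 m and angle between module2's own z axis and vertical below 0.08 rad and value of joint lever2 below 0.12 rad) or (horizontal distance between module2 and seat3 below 0.006 m and z of module2 in the frame of seat3 below 0.004 m and angle between module2's own z axis and vertical below 0.08 rad and value of joint lever3 below 0.12 rad)) and ((horizontal distance between module3 and seat1 below 0.006 m and z of module3 in the frame of seat1 below 0.004 m and angle between module3's own z axis and vertical below 0.08 rad and value of joint lever1 below 0.12 rad) or (horizontal distance between module3 and seat2 below 0.006 m and z of module3 in the frame of seat2 below 0.004 m and angle between module3's own z axis and vertical below 0.08 rad and value of joint lever2 below 0.12 rad) or (horizontal distance between module3 and seat3 below 0.006 m and z of module3 in the frame of seat3 below 0.004 m and angle between module3's own z axis and vertical below 0.08 rad and value of joint lever3 below 0.12 rad))), for 0.2 s.
2. the screw is at its stop and the clutch has clicked at least once (value of joint clutch above 0.3 rad and value of joint spindle above 3.85 rad), for 0.2 s.
3. the start button is pressed right down (value of joint start above 0.0045 m), for 0.05 s.
At the end, for the whole second after the job is handed in: Every module present rests flat in a socket (within 6 mm of its centre, underside within 4 mm of the floor, tilt under 0.08) with that lever within 0.12 rad of shut; spindle above 3.85 rad, clutch slipped at least 0.3 rad; start button pressed last and up again (all of step 1 and all of step 2 and value of joint start below 0.002 m and linear speed of each of module1, module2, module3 below 0.02 m/s); the robot touches nothing.
It fails at once if the clutch is run on by more than eight clicks (2.4 rad) (value of joint clutch above 2.4 rad).
It fails at once if a bystander is pushed more than 40 mm from its place (distance of any of tape, jar, shell1, shell2, driver from where it was at the start of the episode above 0.04 m).
Of module1, module2, module3 only 2 to 3 are there at a start; the rules pass over those that are not, and their reading is None.
At some moment in a run one of module1, module2, module3 may be knocked a few centimetres aside while the robot is not near it.
It also fails if it takes over 210 s, if anything falls off the work surface, if the arm or the gripper's body presses on something with over 40 N, if the wrist force passes 120 N, or if a joint passes its speed limit or range.

## Working session

There is one attempt and no reset: what is moved stays moved. The work goes in short steps, Python scripts to look and compute and a shell command to move; the robot and the scene stay as the last step left them, time stands still between calls to the robot, and variables do not carry over. Pictures are saved under pics/ and viewed, about 12 in all and at most 16, crops included, and the job is handed in when it is done.

```bash
mkdir -p pics; ls; python3 - <<'E'
from station import bot
import cv2,numpy as np
o=bot.get_obs()
for k,v in o.items(): print(k,np.round(v,3))
for c in("scene","top"):
    im=bot.read_camera(c); cv2.imwrite(f"pics/{c}0.png",cv2.resize(im,(800,600),interpolation=cv2.INTER_CUBIC))
    p=bot.camera_params(c); print(c,{k:np.round(v,3).tolist() for k,v in p.items()})
    for n in("module1","seat1","lever1_tab","knob_grip","start_top","fixture","tape","jar","shell1","driver"):
        print(n,[(np.round(d["xy"]).tolist(),round(d["score"],2)) for d in bot.place_of(c,n)][:6])
E
```

```text
pics
t 0.0
q [ 1.039  0.478  0.022  1.556 -0.012  1.109 -0.083]
joint_vel [ 0.    -0.001  0.001 -0.    -0.    -0.002  0.   ]
joint_torque [ 1.0000e-03 -5.9644e+01  1.6080e+00 -2.8119e+01  1.2000e-02  9.0000e-03
 -0.0000e+00]
eef_pos [ 0.277 -0.615  0.23 ]
tool_rot [ 0.149 -0.149  0.692 -0.691]
contact_force [ 0.409 -0.405  0.369]
torque [ 0.009 -0.002 -0.027]
gripper_width 0.999
scene {'K': [[362.521, 0.0, 260.992], [0.0, 362.521, 191.072], [0.0, 0.0, 1.0]], 'R': [[-0.037, 0.999, 0.007], [0.873, 0.036, -0.487], [-0.487, -0.012, -0.873]], 't': [0.096, -0.417, 1.379]}
module1 [([176.0, 222.0], 0.72), ([298.0, 175.0], 0.67), ([202.0, 173.0], 0.61), ([209.0, 227.0], 0.59), ([340.0, 172.0], 0.29)]
seat1 [([273.0, 221.0], 0.96), ([300.0, 226.0], 0.83), ([332.0, 230.0], 0.67), ([204.0, 172.0], 0.15)]
lever1_tab [([271.0, 211.0], 0.67), ([301.0, 212.0], 0.66), ([340.0, 173.0], 0.53)]
knob_grip [([372.0, 226.0], 0.77)]
start_top [([383.0, 109.0], 0.66), ([271.0, 211.0], 0.48), ([382.0, 154.0], 0.39)]
fixture [([316.0, 232.0], 0.73)]
tape [([196.0, 190.0], 0.72), ([269.0, 211.0], 0.67)]
jar [(
[... 155 characters left out ...]
.0, 258.908], [0.0, 412.22, 203.122], [0.0, 0.0, 1.0]], 'R': [[-0.023, -1.0, 0.008], [-0.998, 0.023, -0.062], [0.062, -0.01, -0.998]], 't': [-0.066, 0.501, 1.274]}
module1 [([222.0, 225.0], 0.6), ([334.0, 172.0], 0.58), ([305.0, 169.0], 0.52), ([316.0, 230.0], 0.5), ([322.0, 208.0], 0.37)]
seat1 [([216.0, 170.0], 0.87), ([188.0, 170.0], 0.7), ([242.0, 175.0], 0.66), ([251.0, 176.0], 0.15)]
lever1_tab [([250.0, 174.0], 0.6)]
knob_grip [([151.0, 170.0], 0.61)]
start_top [([126.0, 304.0], 0.68), ([140.0, 240.0], 0.44)]
fixture [([205.0, 175.0], 0.8)]
tape [([324.0, 209.0], 0.62)]
jar [([179.0, 239.0], 0.64)]
shell1 [([187.0, 118.0], 0.73), ([286.0, 117.0], 0.71)]
driver [([388.0, 214.0], 0.98)]
```

View pics/scene0.png

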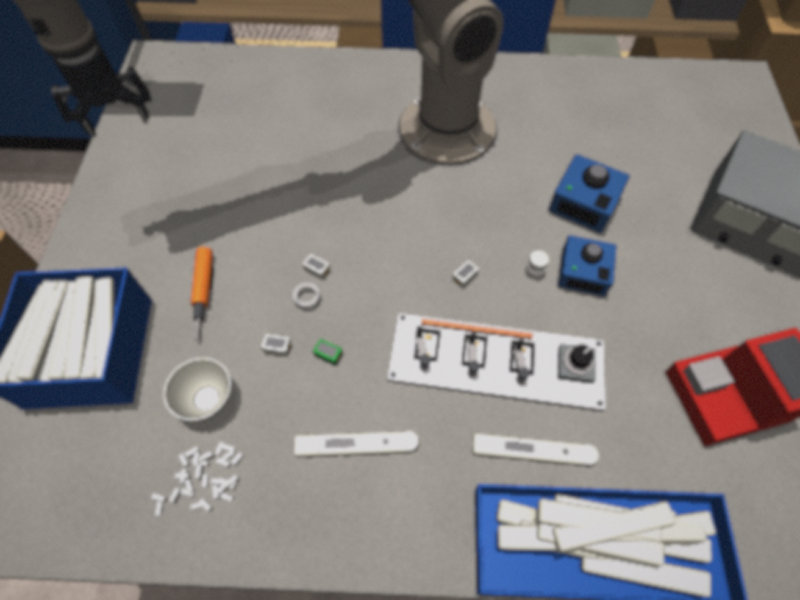

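View pics/top0.png

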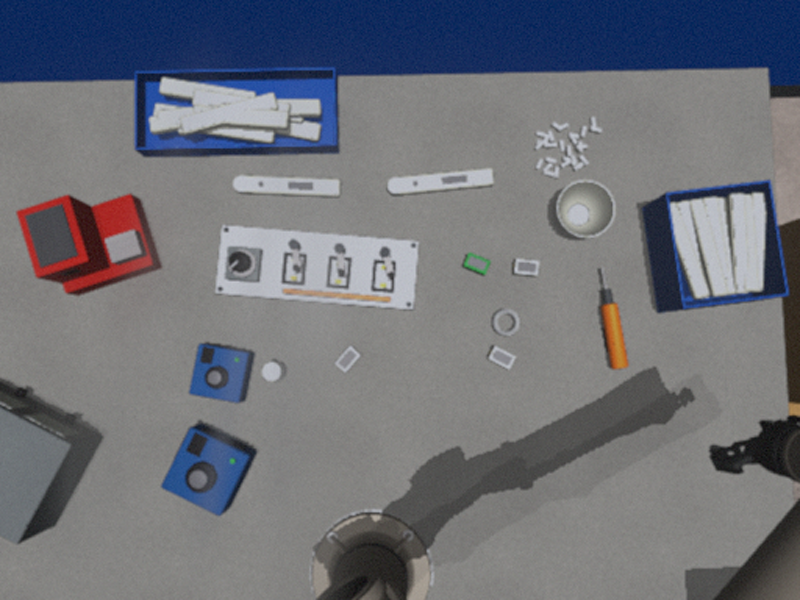

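The top view has four module-shaped blocks. Three are white, at about (527,267), (503,357) and (347,359), and the one at (477,264) is green, so it is not meant. There are two test boxes: the one at (220,373) looks smaller than the one at (205,470). Next I'll rectify both views to metric planes.

```bash
cat > h.py <<'E'
from station import bot
import cv2,numpy as np
def H(c,z):
    p=bot.camera_params(c); K,R,t=[np.array(p[k]) for k in("K","R","t")]
    return K@np.c_[R[:,0],R[:,1],R[:,2]*z+t]
def w(c,px,z):
    return cv2.perspectiveTransform(np.array(px,float).reshape(-1,1,2),np.linalg.inv(H(c,z)))[:,0]
def rect(c,im,z,x0,x1,y0,y1,s=1000):
    """image: up=+x, left=+y; s px per m"""
    A=np.array([[0,-1/s,x1],[-1/s,0,y1],[0,0,1]])  # col,row -> x,y
    return cv2.warpPerspective(im,H(c,z)@A,(int((y1-y0)*s),int((x1-x0)*s)),flags=cv2.INTER_CUBIC|cv2.WARP_INVERSE_MAP)
def boxes(c,im,z,reg,thr,amin,amax,s=1000):
    """bright blobs -> centre x,y, size, angle of long side to world x (deg)"""
    r=rect(c,im,z,*reg,s=s); g=r.min(2)
    m=(g>thr).astype(np.uint8); out=[]
    for k in cv2.findContours(m,cv2.RETR_EXTERNAL,cv2.CHAIN_APPROX_NONE)[0]:
        (u,v),(a,b),_=q=cv2.minAreaRect(k)
        if amin<a*b/s/s*1e6<amax:
            P=cv2.boxPoints(q); e=P[1]-P[0]; f=P[2]-P[1]; L=e if np.hypot(*e)>np.hypot(*f) else f
            ang=np.degrees(np.arctan2(-L[0],-L[1]))
            out.append([reg[1]-v/s,reg[3]-u/s,max(a,b)/s*1e3,min(a,b)/s*1e3,(ang+90)%180-90])
    return np.round(out,4)
E
python3 - <<'E'
from h import *
print("place_of world, both cams")
I={c:bot.read_camera(c) for c in("scene","top")}
for n,z in(("start_top",.06),("knob_grip",.062),("fixture",0),("seat1",.014),("lever1_tab",.075),("tape",0),("jar",0)):
  for c in I: print(n,c,[(np.round(w(c,[d["xy"]],z)[0],3).tolist(),round(d["score"],2)) for d in bot.place_of(c,n)][:4])
for c in I:
    np.set_printoptions(suppress=True)
    print(c,"modules\n",boxes(c,I[c],.025,(.35,.85,-.6,.3),150,700,2200))
    print(c,"plate\n",boxes(c,I[c],.014,(.4,.8,-.2,.5),150,35000,75000))
a=rect("top",I["top"],.014,.50,.80,-.12,.38,1600); b=rect("scene",I["scene"],.014,.50,.80,-.12,.38,1600)
cv2.imwrite("pics/fix1.png",cv2.resize(np.vstack([a,b]),None,fx=.62,fy=.62))
a=rect("top",I["top"],.025,.40,.70,-.48,.10,1300); b=rect("scene",I["scene"],.025,.40,.70,-.48,.10,1300)
cv2.imwrite("pics/mod1.png",cv2.resize(np.vstack([a,b]),None,fx=.76,fy=.76))
E
```

```text
place_of world, both cams
start_top scene [([0.621, 0.235], 0.61), ([0.373, 0.298], 0.59), ([0.18, 0.324], 0.49)]
start_top top [([0.388, 0.291], 0.6), ([0.198, 0.321], 0.55)]
knob_grip scene [([0.599, 0.125], 0.71), ([0.623, 0.237], 0.46)]
knob_grip top [([0.604, 0.242], 0.71)]
fixture scene [([0.609, 0.102], 0.71)]
fixture top [([0.596, 0.104], 0.61)]
seat1 scene [([0.61, 0.139], 0.91), ([0.602, 0.05], 0.84), ([0.588, -0.042], 0.79), ([0.419, -0.251], 0.71)]
seat1 top [([0.587, -0.03], 0.81), ([0.601, 0.141], 0.8), ([0.593, 0.056], 0.74), ([0.602, 0.049], 0.69)]
lever1_tab scene []
lever1_tab top [([0.582, -0.062], 0.65)]
tape scene [([0.483, -0.282], 0.48), ([0.606, -0.325], 0.17)]
tape top [([0.488, -0.28], 0.64)]
jar scene [([0.393, 0.173], 0.75)]
jar top [([0.394, 0.183], 0.47)]
scene modules
 [[  0.3687   0.0518  31.6604  23.0825  62.1027]
 [  0.42    -0.1198  31.6911  24.6568  81.5731]
 [  0.4156  -0.2704  56.2698  38.3827  62.7004]
 [  0.421    0.037   55.1543  39.598  -45.    ]
 [  0.4507  -0.3958  41.0122  33.234   45.    ]
 [  0.4633  -0.2066  45.6158  21.9135  26.5651]
 [  0.5209   0.2348  31.5929  28.4336  15.9454]
 [  0.844   -0.38    60.      12.     -90.    ]]
scene plate
 []
top modules
 [[  0.3981   0.1892  37.5659  37.1187 -26.5651]
 [  0.4155  -0.2687  47.7382  30.6287  61.557 ]
 [  0.4192   0.0387  47.3761  29.6985 -45.    ]
 [  0.5957  -0.3243  49.6836  31.0175  83.1572]
 [  0.7922  -0.3805  32.8131  24.4091  74.4759]
 [  0.8142  -0.4269  48.9706  41.8402 -19.6538]]
top plate
 [[  0.6065   0.0965 402.0419 142.5807  83.991 ]]
```

View crops.

View pics/fix1.png

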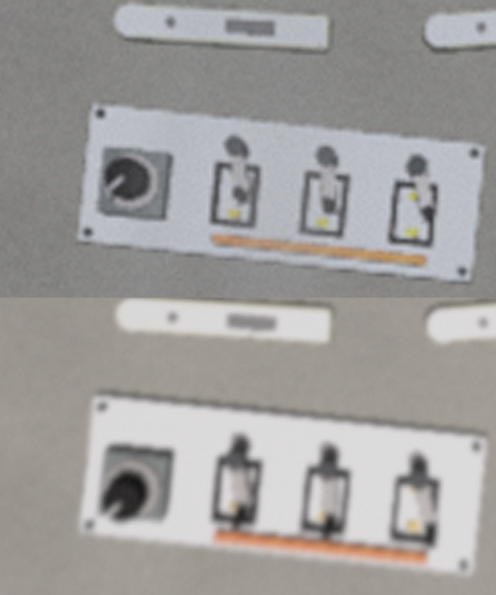

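View pics/mod1.png

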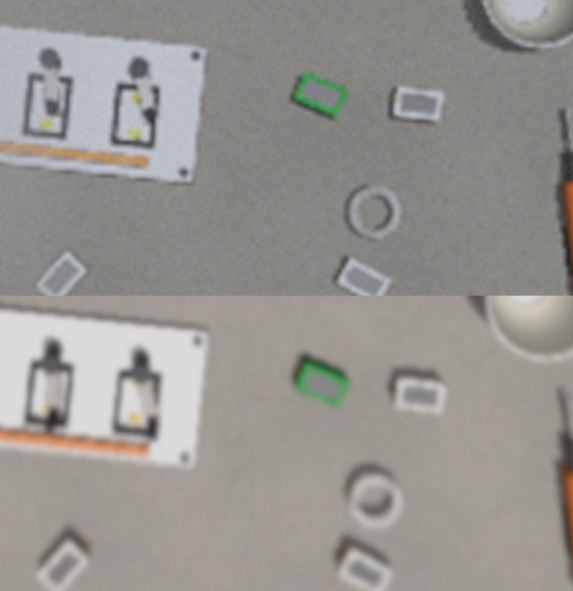

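The fixture crop shows all three levers nearly shut, with lever 1 (on the right) partly open. The knob line points to -x/+y, which puts the spindle at about 1 rad. The module crop confirms three white modules and the green decoy. I'll cross-check poses in the scene camera and plan moves.

```bash
cat >> h.py <<'E'
from scipy.spatial.transform import Rotation as Ro
FX,FY,YAW=.6065,.0965,-6.0
def fx(x,y):
    a=np.radians(YAW); return np.array([FX+x*np.cos(a)-y*np.sin(a),FY+x*np.sin(a)+y*np.cos(a)])
def tool(): 
    o=bot.get_obs(); q=o["tool_rot"]; return np.array(o["eef_pos"]),Ro.from_quat([*q[1:],q[0]]),o
def down(yaw):  # tool y down, tool x at yaw(deg), tool z = 90 deg left of x
    a=np.radians(yaw); X=[np.cos(a),np.sin(a),0]; return Ro.from_matrix(np.c_[X,[0,0,-1],[-np.sin(a),np.cos(a),0]])
def go(x,y,z,yaw=None,start=None):
    p,R,o=tool()
    if start is not None: p,R=start
    T=R if yaw is None else down(yaw)
    print("lin",np.round(R.inv().apply(np.array([x,y,z])-p),4).tolist(),"dr",np.round((R.inv()*T).as_rotvec(degrees=True),1).tolist())
    return np.array([x,y,z]),T
def st():
    p,R,o=tool(); X=R.as_matrix()[:,0]
    print("t",round(o["t"],2),"tcp",np.round(p,4),"yaw",round(np.degrees(np.arctan2(X[1],X[0])),2),"ydown",np.round(R.as_matrix()[:,1],3),"F",np.round(o["contact_force"],1),"T",np.round(o["torque"],2),"w",round(o["gripper_width"],3),"q7",round(o["q"][6],2))
E
python3 - <<'E'
from h import *
np.set_printoptions(suppress=True)
st()
I=bot.read_camera("scene")
for t in (185,205): print(t,"mods\n",boxes("scene",I,.025,(.35,.85,-.6,.3),t,700,2500),"\nplate",boxes("scene",I,.014,(.4,.8,-.2,.5),t,35000,75000))
for c in("scene","top"):
    p=bot.camera_params(c); print(c,"centre",np.round(-np.array(p["R"]).T@np.array(p["t"]),3))
T=bot.read_camera("top")
for t in (130,165): print(t,"top mods\n",boxes("top",T,.025,(.35,.7,-.4,.12),t,900,2500),"\nplate",boxes("top",T,.014,(.4,.8,-.2,.5),t,35000,75000))
for yaw in(-6,174): go(*fx(-.003,-.147),.15,yaw)
E
```

```text
t 1.9 tcp [ 0.2776 -0.6153  0.2313] yaw -155.72 ydown [ 0.  0. -1.] F [-0.4  0.2  0.2] T [ 0.05 -0.03  0.  ] w 1.001 q7 -0.08
185 mods
 [[  0.3865   0.189   36.      35.     -90.    ]
 [  0.5925  -0.0345  41.      25.       0.    ]
 [  0.7105  -0.4295  53.      47.       0.    ]
 [  0.8098  -0.3825  33.2414  29.3873 -15.5241]
 [  0.8236  -0.4292  42.6751  39.6249 -17.9279]] 
plate [[  0.6107   0.0949 399.1393 139.2532  83.8589]]
205 mods
 [[ 0.3869  0.1882 30.4105 29.0689 26.565 ]
 [ 0.7137 -0.4309 39.802  38.0132 26.5651]] 
plate [[  0.6111   0.0948 394.598  134.1577  83.8775]]
scene centre [ 1.039 -0.064  1.   ]
top centre [ 0.419 -0.065  1.303]
130 top mods
 [] 
plate []
165 top mods
 [[  0.4156  -0.2685  45.5034  27.7343  61.5571]
 [  0.4198   0.0378  44.8673  26.8396 -42.2737]
 [  0.5955  -0.3238  46.7611  28.7761  82.875 ]] 
plate [[  0.6063   0.0965 399.0131 139.3052  83.9382]]
lin [-0.5158, 0.0813, -0.3882] dr [-0.0, -149.7, 0.0]
lin [-0.5158, 0.0813, -0.3882] dr [-0.0, 30.3, -0.0]
```

The two cameras differ by about 4 mm in x, so I'll calibrate by a soft grip on the knob, which is rigid and round, before doing any fitting.

```bash
python3 - <<'E'
from h import *
FX
import h; h.FX,h.FY,h.YAW=.6075,.096,-6.1
k=fx(0,.145); print(k)
s=go(*k,.15,173.9); go(*k,.05,173.9,s)
E
```

```text
[0.62290829 0.240179  ]
lin [-0.6666, 0.0813, -0.6378] dr [-0.0, 30.4, -0.0]
lin [0.0, 0.1, -0.0] dr [0.0, 0.0, 0.0]
```

```bash
R='{"linear":[-0.2222,0.027,-0.2126],"dr":[0,0,0],"hand":1}'
python3 -m crank '[{"linear":[-0.2222,0,-0.2126],"dr":[0,0,0],"hand":1},{"linear":[-0.2222,0,-0.2126],"dr":[0,0,0],"hand":1},{"linear":[-0.2222,0,-0.2126],"dr":[0,0,0],"hand":1},{"linear":[-0.2222,0,-0.2126],"dr":[0,0,0],"hand":1},{"linear":[-0.2222,0,-0.2126],"dr":[0,0,0],"hand":1},{"linear":[-0.2222,0,-0.2126],"dr":[0,0,0],"hand":1},{"linear":[-0.2222,0,-0.2126],"dr":[0,0,0],"hand":1},{"linear":[-0.2222,0,-0.2126],"dr":[0,0,0],"hand":1}]' 20
python3 -m crank '[{"linear":[-0.2222,0,-0.2126],"dr":[0,0,0],"hand":1},{"linear":[-0.2222,0,-0.2126],"dr":[0,0,0],"hand":1},{"linear":[-0.2222,0,-0.2126],"dr":[0,0,0],"hand":1},{"linear":[-0.2222,0,-0.2126],"dr":[0,0,0],"hand":1},{"linear":[-0.2222,0,-0.2126],"dr":[0,0,0],"hand":1},{"linear":[-0.2222,0,-0.2126],"dr":[0,0,0],"hand":1},{"linear":[-0.2222,0,-0.2126],"dr":[0,0,0],"hand":1},{"linear":[-0.2222,0,-0.2126],"dr":[0,0,0],"hand":1}]'
python3 - <<'E'
from h import *
import h; h.FX,h.FY,h.YAW=.6075,.096,-6.1
st(); go(*fx(0,.145),.15,173.9)
E
```

```text
t: 2.67
eef_pos: [0.3953, -0.3241, 0.2316]
tool_rot: [0.152, -0.151, 0.691, -0.69]
contact_force: [0.2, 0.4, 0.4]
gripper_width: 0.999
t: 3.33
eef_pos: [0.5096, -0.0383, 0.2319]
tool_rot: [0.152, -0.15, 0.692, -0.69]
contact_force: [0.6, 0.3, -0.2]
gripper_width: 0.997
t 3.33 tcp [ 0.5096 -0.0383  0.2319] yaw -155.32 ydown [ 0.002  0.003 -1.   ] F [ 0.6  0.3 -0.2] T [ 0.03  0.   -0.01] w 0.997 q7 -1.27
lin [-0.2189, 0.0829, -0.2056] dr [0.1, 30.8, -0.2]
```

```bash
python3 -m crank '[{"linear":[-0.219,0.07,-0.2056],"dr":[0,30.5,0],"hand":1},{"linear":[-0.219,0.07,-0.2056],"dr":[0,30.5,0],"hand":1},{"linear":[-0.219,0.07,-0.2056],"dr":[0,30.5,0],"hand":1},{"linear":[-0.219,0.07,-0.2056],"dr":[0,30.5,0],"hand":1},{"linear":[-0.219,0.07,-0.2056],"dr":[0,30.5,0],"hand":1},{"linear":[-0.219,0.07,-0.2056],"dr":[0,30.5,0],"hand":1},{"linear":[-0.219,0.07,-0.2056],"dr":[0,30.5,0],"hand":1},{"linear":[-0.219,0.07,-0.2056],"dr":[0,30.5,0],"hand":1},{"linear":[-0.219,0.07,-0.2056],"dr":[0,30.5,0],"hand":1},{"linear":[-0.219,0.07,-0.2056],"dr":[0,30.5,0],"hand":1}]'
python3 - <<'E'
from h import *
import h; h.FX,h.FY,h.YAW=.6075,.096,-6.1
st(); go(*fx(0,.145),.05,173.9)
E
```

```text
t: 4.17
eef_pos: [0.6224, 0.2347, 0.1604]
tool_rot: [-0.038, 0.037, 0.706, -0.706]
contact_force: [-0.0, -0.5, 0.5]
gripper_width: 1.002
t 4.17 tcp [0.6224 0.2347 0.1604] yaw 173.97 ydown [-0.001  0.    -1.   ] F [-0.  -0.5  0.5] T [-0.07  0.02 -0.02] w 1.002 q7 -2.27
lin [-0.0001, 0.1104, -0.0054] dr [0.0, 0.1, 0.1]
```

```bash
python3 -m crank '[{"linear":[0,0.11,-0.005],"dr":[0,0,0],"hand":1},{"linear":[0,0.11,-0.005],"dr":[0,0,0],"hand":1},{"linear":[0,0.11,-0.005],"dr":[0,0,0],"hand":1},{"linear":[0,0.11,-0.005],"dr":[0,0,0],"hand":1},{"linear":[0,0.11,-0.005],"dr":[0,0,0],"hand":0.3}]' 20
python3 -m crank '[{"linear":[0,0,0],"dr":[0,0,0],"hand":-1},{"linear":[0,0,0],"dr":[0,0,0],"hand":-1},{"linear":[0,0,0],"dr":[0,0,0],"hand":-1},{"linear":[0,0,0],"dr":[0,0,0],"hand":-1},{"linear":[0,0,0],"dr":[0,0,0],"hand":-1},{"linear":[0,0,0],"dr":[0,0,0],"hand":-1},{"linear":[0,0,0],"dr":[0,0,0],"hand":-1},{"linear":[0,0,0],"dr":[0,0,0],"hand":-1}]'
python3 -c "
from h import *
st()"
```

```text
t: 4.58
eef_pos: [0.6229, 0.2353, 0.0508]
tool_rot: [0.04, -0.038, -0.705, 0.707]
contact_force: [0.3, -0.1, 1.0]
gripper_width: 0.886
t: 5.25
eef_pos: [0.6257, 0.2405, 0.0549]
tool_rot: [-0.036, 0.04, 0.708, -0.704]
contact_force: [0.3, 3.4, 5.7]
gripper_width: 0.43
t 5.25 tcp [0.6257 0.2405 0.0549] yaw 173.83 ydown [ 0.006  0.005 -1.   ] F [0.3 3.4 5.7] T [ 0.79 -0.06  0.  ] w 0.43 q7 -2.31
```

```bash
python3 -m crank '[{"linear":[0,0,0],"dr":[0,0,0],"hand":-1},{"linear":[0,0,0],"dr":[0,0,0],"hand":-1},{"linear":[0,0,0],"dr":[0,0,0],"hand":-1},{"linear":[0,0,0],"dr":[0,0,0],"hand":-1}]'
python3 -m crank '[{"linear":[0,0,-0.002],"dr":[0,0,0],"hand":-1},{"linear":[0,0,-0.002],"dr":[0,0,0],"hand":-1},{"linear":[0,0,-0.002],"dr":[0,0,0],"hand":-1},{"linear":[0,0,-0.002],"dr":[0,0,0],"hand":-1}]'
python3 -m crank '[{"linear":[0,0,0],"dr":[0,0,0],"hand":0.3},{"linear":[0,0,0],"dr":[0,0,0],"hand":0.3},{"linear":[0,0,0],"dr":[0,0,0],"hand":0.3},{"linear":[0,0,0],"dr":[0,0,0],"hand":0.3},{"linear":[0,0,0],"dr":[0,0,0],"hand":0.3},{"linear":[0,0,0],"dr":[0,0,0],"hand":0.3}]'
```

```text
t: 5.58
eef_pos: [0.6257, 0.2404, 0.0549]
tool_rot: [-0.036, 0.04, 0.708, -0.704]
contact_force: [0.8, 3.5, 5.4]
gripper_width: 0.43
t: 5.92
eef_pos: [0.6258, 0.2406, 0.0549]
tool_rot: [-0.037, 0.04, 0.707, -0.705]
contact_force: [-0.8, -1.2, 8.1]
gripper_width: 0.43
t: 6.42
eef_pos: [0.6236, 0.2394, 0.0512]
tool_rot: [0.038, -0.038, -0.706, 0.706]
contact_force: [1.3, 0.9, -0.0]
gripper_width: 0.654
```

```bash
python3 -m crank '[{"linear":[0,0,0],"dr":[0,-45,0],"hand":0.3},{"linear":[0,0,0],"dr":[0,-45,0],"hand":0.3},{"linear":[0,0,0],"dr":[0,-45,0],"hand":0.3},{"linear":[0,0,0],"dr":[0,-45,0],"hand":0.3},{"linear":[0,0,0],"dr":[0,-45,0],"hand":0.3},{"linear":[0,0,0],"dr":[0,-45,0],"hand":0.3},{"linear":[0,0,0],"dr":[0,-45,0],"hand":0.3},{"linear":[0,0,0],"dr":[0,-45,0],"hand":0.3}]' >/dev/null
python3 -m crank '[{"linear":[0,0,0],"dr":[0,-45,0],"hand":0.3},{"linear":[0,0,0],"dr":[0,-45,0],"hand":0.3},{"linear":[0,0,0],"dr":[0,-45,0],"hand":0.3},{"linear":[0,0,0],"dr":[0,-45,0],"hand":0.3},{"linear":[0,0,0],"dr":[0,-45,0],"hand":0.3},{"linear":[0,0,0],"dr":[0,-45,0],"hand":0.3},{"linear":[0,0,0],"dr":[0,-45,0],"hand":0.3},{"linear":[0,0,0],"dr":[0,-45,0],"hand":0.3},{"linear":[0,0,0],"dr":[0,-45,0],"hand":0.3},{"linear":[0,0,0],"dr":[0,-45,0],"hand":0.3}]'
python3 -m crank '[{"linear":[0,0,0],"dr":[0,0,0],"hand":-1},{"linear":[0,0,0],"dr":[0,0,0],"hand":-1},{"linear":[0,0,0],"dr":[0,0,0],"hand":-1},{"linear":[0,0,0],"dr":[0,0,0],"hand":-1},{"linear":[0,0,0],"dr":[0,0,0],"hand":-1},{"linear":[0,0,0],"dr":[0,0,0],"hand":-1},{"linear":[0,0,0],"dr":[0,0,0],"hand":-1},{"linear":[0,0,0],"dr":[0,0,0],"hand":-1}]'
python3 -c "
from h import *
st()"
python3 -m crank '[{"linear":[0,0,0],"dr":[0,0,0],"hand":0.3},{"linear":[0,0,0],"dr":[0,0,0],"hand":0.3},{"linear":[0,0,0],"dr":[0,0,0],"hand":0.3},{"linear":[0,0,0],"dr":[0,0,0],"hand":0.3},{"linear":[0,-0.13,0],"dr":[0,0,0],"hand":0.3},{"linear":[0,-0.13,0],"dr":[0,0,0],"hand":0.3},{"linear":[0,-0.13,0],"dr":[0,0,0],"hand":0.3},{"linear":[0,-0.13,0],"dr":[0,0,0],"hand":0.3},{"linear":[0,-0.13,0],"dr":[0,0,0],"hand":0.3},{"linear":[0,-0.13,0],"dr":[0,0,0],"hand":0.3}]'
```

```text
t: 7.92
eef_pos: [0.6237, 0.2394, 0.0513]
tool_rot: [-0.472, 0.472, -0.527, 0.527]
contact_force: [-0.5, 0.1, 1.1]
gripper_width: 0.653
t: 8.58
eef_pos: [0.6163, 0.2412, 0.0512]
tool_rot: [0.469, -0.476, 0.528, -0.524]
contact_force: [-20.4, -1.9, 14.5]
gripper_width: 0.434
t 8.58 tcp [0.6163 0.2412 0.0512] yaw -96.1 ydown [-0.012 -0.002 -1.   ] F [-20.4  -1.9  14.5] T [-0.28  4.44 -0.06] w 0.434 q7 -0.98
t: 9.42
eef_pos: [0.6241, 0.2391, 0.1815]
tool_rot: [-0.472, 0.472, -0.526, 0.527]
contact_force: [-0.7, -0.5, -0.9]
gripper_width: 0.65
```

```bash
sed -i 's/^FX,FY,YAW=.*/FX,FY,YAW=.6009,.0963,-6.07/' h.py; cat >> h.py <<'E'
def arc(seat_y,ths,z=.056,off=(0,0)):
    """tool-frame shifts along the lever arc from the present pose"""
    p,R,o=tool()
    for th in ths:
        q=fx(.044-.05*np.cos(th)+off[0],seat_y-.05*np.sin(th)+off[1]); print(th,np.round(R.inv().apply(np.r_[q-p[:2],z-p[2]]),4).tolist())
def infx():
    p=tool()[0]; a=np.radians(YAW); d=p[:2]-[FX,FY]; return np.array([d[0]*np.cos(a)+d[1]*np.sin(a),-d[0]*np.sin(a)+d[1]*np.cos(a)])
E
python3 - <<'E'
from h import *
s=go(*fx(-.004,.033),.12,-6.07)
E
```

```text
lin [0.1115, 0.0615, -0.0116] dr [-0.0, -90.2, 0.1]
```

```bash
python3 -m crank '[{"linear":[0.1115,0,-0.0116],"dr":[0,-45,0],"hand":1},{"linear":[0.1115,0,-0.0116],"dr":[0,-45,0],"hand":1},{"linear":[0.1115,0,-0.0116],"dr":[0,-45,0],"hand":1},{"linear":[0.1115,0,-0.0116],"dr":[0,-45,0],"hand":1},{"linear":[0.1115,0,-0.0116],"dr":[0,-45,0],"hand":1},{"linear":[0.1115,0,-0.0116],"dr":[0,-45,0],"hand":1},{"linear":[0.1115,0,-0.0116],"dr":[0,-45,0],"hand":1},{"linear":[0.1115,0,-0.0116],"dr":[0,-45,0],"hand":1}]' >/dev/null
python3 -m crank '[{"linear":[0,0.03,0],"dr":[0,-45.2,0],"hand":1},{"linear":[0,0.03,0],"dr":[0,-45.2,0],"hand":1},{"linear":[0,0.03,0],"dr":[0,-45.2,0],"hand":1},{"linear":[0,0.06,0],"dr":[0,-45.2,0],"hand":1},{"linear":[0,0.06,0],"dr":[0,-45.2,0],"hand":1},{"linear":[0,0.06,0],"dr":[0,-45.2,0],"hand":1},{"linear":[0,0.06,0],"dr":[0,-45.2,0],"hand":1},{"linear":[0,0.06,0],"dr":[0,-45.2,0],"hand":1},{"linear":[0,0.06,0],"dr":[0,-45.2,0],"hand":1},{"linear":[0,0.06,0],"dr":[0,-45.2,0],"hand":1}]'
python3 - <<'E'
from h import *
st(); go(*fx(-.004,.033),.057,-6.07)
E
```

```text
t: 10.92
eef_pos: [0.5998, 0.1297, 0.1207]
tool_rot: [-0.706, 0.706, -0.038, 0.038]
contact_force: [0.6, -0.6, 0.1]
gripper_width: 0.999
t 10.92 tcp [0.5998 0.1297 0.1207] yaw -6.14 ydown [-0.001 -0.    -1.   ] F [ 0.6 -0.6  0.1] T [ 0.02 -0.02 -0.01] w 0.999 q7 0.59
lin [0.0007, 0.0637, -0.0001] dr [0.0, -0.1, -0.0]
```

```bash
python3 -m crank '[{"linear":[0,0.064,0],"dr":[0,0,0],"hand":1},{"linear":[0,0.064,0],"dr":[0,0,0],"hand":1},{"linear":[0,0.064,0],"dr":[0,0,0],"hand":1},{"linear":[0,0.064,0],"dr":[0,0,0],"hand":-1},{"linear":[0,0.064,0],"dr":[0,0,0],"hand":-1},{"linear":[0,0.064,0],"dr":[0,0,0],"hand":-1},{"linear":[0,0.064,0],"dr":[0,0,0],"hand":-1},{"linear":[0,0.064,0],"dr":[0,0,0],"hand":-1},{"linear":[0,0.064,0],"dr":[0,0,0],"hand":-1},{"linear":[0,0.064,0],"dr":[0,0,0],"hand":-1}]'
python3 -m crank '[{"linear":[0,0,0],"dr":[0,0,0],"hand":-1},{"linear":[0,0,0],"dr":[0,0,0],"hand":-1},{"linear":[0,0,0],"dr":[0,0,0],"hand":-1},{"linear":[0,0,0],"dr":[0,0,0],"hand":-1}]'
python3 - <<'E'
from h import *
st(); print(infx()); arc(.045,[.24,.5,.8,1.1,1.4,1.7])
E
```

```text
t: 11.75
eef_pos: [0.6005, 0.1299, 0.0581]
tool_rot: [0.706, -0.706, 0.037, -0.038]
contact_force: [-0.7, -0.0, 3.7]
gripper_width: 0.124
t: 12.08
eef_pos: [0.6005, 0.13, 0.0581]
tool_rot: [-0.706, 0.706, -0.037, 0.038]
contact_force: [-1.3, -1.1, 5.0]
gripper_width: 0.125
t 12.08 tcp [0.6005 0.13   0.0581] yaw -6.03 ydown [ 0.001 -0.    -1.   ] F [-1.3 -1.1  5. ] T [-0.19  0.2  -0.01] w 0.125 q7 0.54
[-0.003955    0.03342875]
0.24 [-0.0006, 0.0021, -0.0003]
0.5 [0.0041, 0.0021, -0.0124]
0.8 [0.0131, 0.0021, -0.0243]
1.1 [0.0253, 0.0021, -0.033]
1.4 [0.0394, 0.0021, -0.0377]
1.7 [0.0544, 0.0021, -0.038]
```

```bash
python3 -m crank '[{"linear":[0.004,0,-0.0124],"dr":[0,0,0],"hand":-1},{"linear":[0.013,0,-0.0243],"dr":[0,0,0],"hand":-1},{"linear":[0.025,0,-0.033],"dr":[0,0,0],"hand":-1},{"linear":[0.039,0,-0.0377],"dr":[0,0,0],"hand":-1},{"linear":[0.054,0,-0.038],"dr":[0,0,0],"hand":-1},{"linear":[0.054,0,-0.038],"dr":[0,0,0],"hand":-1},{"linear":[0.054,0,-0.038],"dr":[0,0,0],"hand":-1}]'
python3 -m crank '[{"linear":[0,0,0],"dr":[0,0,0],"hand":-0.4},{"linear":[0,0,0],"dr":[0,0,0],"hand":-0.4},{"linear":[0,0,0],"dr":[0,0,0],"hand":-0.4},{"linear":[0,-0.06,0],"dr":[0,0,0],"hand":-0.4},{"linear":[0,-0.06,0],"dr":[0,0,0],"hand":-0.4},{"linear":[-0.0545,-0.06,-0.0524],"dr":[0,0,0],"hand":0.6},{"linear":[-0.0545,-0.06,-0.0524],"dr":[0,0,0],"hand":1},{"linear":[-0.0545,-0.06,-0.0524],"dr":[0,0,0],"hand":1},{"linear":[-0.0545,-0.06,-0.0524],"dr":[0,0,0],"hand":1},{"linear":[-0.0545,-0.06,-0.0524],"dr":[0,0,0],"hand":1}]'
python3 - <<'E'
from h import *
st(); print(infx()); go(*fx(-.004,-.057),.057,-6.07)
cv2.imwrite("pics/l3.png",cv2.resize(rect("top",bot.read_camera("top"),.045,.50,.72,-.12,.30,1400),None,fx=1,fy=1))
E
```

```text
t: 12.67
eef_pos: [0.6511, 0.0876, 0.0578]
tool_rot: [0.707, -0.705, 0.036, -0.038]
contact_force: [3.0, 4.0, 1.0]
gripper_width: 0.126
t: 13.5
eef_pos: [0.5901, 0.0395, 0.1174]
tool_rot: [-0.706, 0.706, -0.037, 0.037]
contact_force: [0.4, 0.2, 0.5]
gripper_width: 0.977
t 13.5 tcp [0.5901 0.0395 0.1174] yaw -6.06 ydown [ 0. -0. -1.] F [0.4 0.2 0.5] T [ 0.02 -0.01 -0.02] w 0.977 q7 0.72
[-0.00468637 -0.05762295]
lin [0.0007, 0.0604, 0.0007] dr [0.0, 0.0, 0.0]
```

View pics/l3.png

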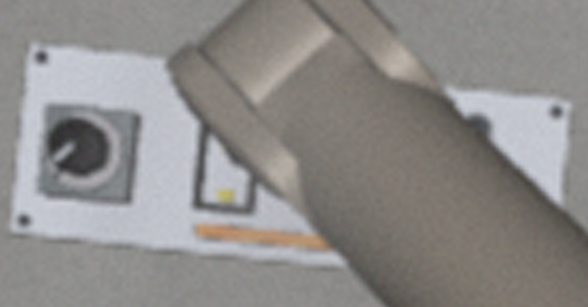

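The lever is off socket 3, so its pocket (220,170) is clear. The arm hides the rest. I'll repeat the sequence for levers 2 and 1.

```bash
python3 -m crank '[{"linear":[0,0.06,0],"dr":[0,0,0],"hand":1},{"linear":[0,0.06,0],"dr":[0,0,0],"hand":1},{"linear":[0,0.06,0],"dr":[0,0,0],"hand":1},{"linear":[0,0.06,0],"dr":[0,0,0],"hand":-1},{"linear":[0,0.06,0],"dr":[0,0,0],"hand":-1},{"linear":[0,0.06,0],"dr":[0,0,0],"hand":-1},{"linear":[0,0.06,0],"dr":[0,0,0],"hand":-1},{"linear":[0,0.06,0],"dr":[0,0,0],"hand":-1},{"linear":[0,0.06,0],"dr":[0,0,0],"hand":-1},{"linear":[0,0.06,0],"dr":[0,0,0],"hand":-1}]'
python3 -m crank '[{"linear":[0,0,0],"dr":[0,0,0],"hand":-1},{"linear":[0,0,0],"dr":[0,0,0],"hand":-1},{"linear":[0.0045,0,-0.0124],"dr":[0,0,0],"hand":-1},{"linear":[0.0135,0,-0.0243],"dr":[0,0,0],"hand":-1},{"linear":[0.0255,0,-0.033],"dr":[0,0,0],"hand":-1},{"linear":[0.0395,0,-0.0377],"dr":[0,0,0],"hand":-1},{"linear":[0.0545,0,-0.038],"dr":[0,0,0],"hand":-1},{"linear":[0.0545,0,-0.038],"dr":[0,0,0],"hand":-1},{"linear":[0.0545,0,-0.038],"dr":[0,0,0],"hand":-1}]'
python3 -m crank '[{"linear":[0,0,0],"dr":[0,0,0],"hand":-0.4},{"linear":[0,0,0],"dr":[0,0,0],"hand":-0.4},{"linear":[0,0,0],"dr":[0,0,0],"hand":-0.4},{"linear":[0,-0.06,0],"dr":[0,0,0],"hand":-0.4},{"linear":[0,-0.06,0],"dr":[0,0,0],"hand":-0.4},{"linear":[-0.0545,-0.06,-0.0524],"dr":[0,0,0],"hand":0.6},{"linear":[-0.0545,-0.06,-0.0524],"dr":[0,0,0],"hand":1},{"linear":[-0.0545,-0.06,-0.0524],"dr":[0,0,0],"hand":1},{"linear":[-0.0545,-0.06,-0.0524],"dr":[0,0,0],"hand":1},{"linear":[-0.0545,-0.06,-0.0524],"dr":[0,0,0],"hand":1}]'
python3 - <<'E'
from h import *
st(); print(infx()); go(*fx(-.003,-.147),.057,-6.07)
E
```

```text
t: 14.38
eef_pos: [0.5906, 0.0402, 0.0581]
tool_rot: [0.706, -0.706, 0.037, -0.038]
contact_force: [0.4, 0.7, 3.6]
gripper_width: 0.13
t: 15.13
eef_pos: [0.6412, -0.0018, 0.0577]
tool_rot: [0.707, -0.705, 0.036, -0.037]
contact_force: [2.2, 5.4, 3.3]
gripper_width: 0.123
t: 15.97
eef_pos: [0.5806, -0.0505, 0.1174]
tool_rot: [-0.706, 0.706, -0.037, 0.038]
contact_force: [0.2, 0.4, 1.2]
gripper_width: 0.985
t 15.97 tcp [ 0.5806 -0.0505  0.1174] yaw -6.07 ydown [ 0.    -0.001 -1.   ] F [0.2 0.4 1.2] T [ 0.02 -0.   -0.05] w 0.985 q7 0.87
[-0.00466233 -0.14813688]
lin [0.0016, 0.0604, 0.0012] dr [0.0, -0.0, 0.0]
```

```bash
python3 -m crank '[{"linear":[0.001,0.06,0],"dr":[0,0,0],"hand":1},{"linear":[0.001,0.06,0],"dr":[0,0,0],"hand":1},{"linear":[0.001,0.06,0],"dr":[0,0,0],"hand":1},{"linear":[0.001,0.06,0],"dr":[0,0,0],"hand":-1},{"linear":[0.001,0.06,0],"dr":[0,0,0],"hand":-1},{"linear":[0.001,0.06,0],"dr":[0,0,0],"hand":-1},{"linear":[0.001,0.06,0],"dr":[0,0,0],"hand":-1},{"linear":[0.001,0.06,0],"dr":[0,0,0],"hand":-1},{"linear":[0.001,0.06,0],"dr":[0,0,0],"hand":-1},{"linear":[0.001,0.06,0],"dr":[0,0,0],"hand":-1}]'
python3 -m crank '[{"linear":[0,0,0],"dr":[0,0,0],"hand":-1},{"linear":[0,0,0],"dr":[0,0,0],"hand":-1},{"linear":[0.0045,0,-0.0124],"dr":[0,0,0],"hand":-1},{"linear":[0.0135,0,-0.0243],"dr":[0,0,0],"hand":-1},{"linear":[0.0255,0,-0.033],"dr":[0,0,0],"hand":-1},{"linear":[0.0395,0,-0.0377],"dr":[0,0,0],"hand":-1},{"linear":[0.0545,0,-0.038],"dr":[0,0,0],"hand":-1},{"linear":[0.0545,0,-0.038],"dr":[0,0,0],"hand":-1},{"linear":[0.0545,0,-0.038],"dr":[0,0,0],"hand":-1}]'
python3 -m crank '[{"linear":[0,0,0],"dr":[0,0,0],"hand":-0.4},{"linear":[0,0,0],"dr":[0,0,0],"hand":-0.4},{"linear":[0,0,0],"dr":[0,0,0],"hand":-0.4},{"linear":[0,-0.12,0],"dr":[0,0,0],"hand":-0.4},{"linear":[0,-0.12,0],"dr":[0,0,0],"hand":-0.4},{"linear":[0,-0.12,0],"dr":[0,0,0],"hand":-0.4},{"linear":[-0.0545,-0.12,-0.0524],"dr":[0,0,0],"hand":0},{"linear":[-0.0545,-0.12,-0.0524],"dr":[0,0,0],"hand":0},{"linear":[-0.0545,-0.12,-0.0524],"dr":[0,0,0],"hand":0},{"linear":[-0.0545,-0.12,-0.0524],"dr":[0,0,0],"hand":0}]'
python3 - <<'E'
from h import *
st(); I=bot.read_camera("top"); print(boxes("top",I,.025,(.35,.7,-.45,.12),150,900,2500))
e=np.array([.0023,-.001])
for yaw in(-28.5,-118.5): go(*(np.array([.4156,-.2686])+e),.15,yaw)
E
```

```text
t: 16.8
eef_pos: [0.5818, -0.0502, 0.0579]
tool_rot: [-0.706, 0.706, -0.037, 0.037]
contact_force: [-0.8, -1.0, 4.0]
gripper_width: 0.125
t: 17.55
eef_pos: [0.6327, -0.0913, 0.0577]
tool_rot: [0.707, -0.705, 0.036, -0.037]
contact_force: [-0.4, 5.1, 2.0]
gripper_width: 0.129
t: 18.38
eef_pos: [0.5703, -0.1434, 0.1769]
tool_rot: [-0.705, 0.707, -0.039, 0.038]
contact_force: [0.5, -0.0, 0.1]
gripper_width: 0.502
t 18.38 tcp [ 0.5703 -0.1434  0.1769] yaw -6.29 ydown [-0.002 -0.003 -1.   ] F [ 0.5 -0.   0.1] T [ 0.03  0.   -0.02] w 0.502 q7 1.09
[[ 4.19300e-01  3.85000e-02  4.89737e+01  3.04500e+01 -4.35312e+01]
 [ 5.83100e-01 -3.66000e-02  5.00719e+01  3.24861e+01 -4.96970e+00]
 [ 5.96200e-01 -3.24900e-01  4.90878e+01  3.25266e+01  8.31572e+01]
 [ 6.64700e-01 -1.97000e-01  7.91198e+01  2.01311e+01 -6.94440e+01]
 [ 6.84000e-01 -4.24500e-01  4.90000e+01  3.20000e+01 -9.00000e+01]]
lin [-0.1389, 0.0274, -0.1437] dr [0.1, 22.3, 0.0]
lin [-0.1389, 0.0274, -0.1437] dr [0.1, 112.3, 0.1]
```

```bash
python3 - <<'E'
from h import *
s=go(.5985,-.3257,.12,-96.9)
E
python3 -m crank '[{"linear":[0.05,0,-0.179],"dr":[0,46,0],"hand":0.1},{"linear":[0.05,0,-0.179],"dr":[0,46,0],"hand":0.1},{"linear":[0.05,0,-0.179],"dr":[0,46,0],"hand":0.1},{"linear":[0.05,0,-0.179],"dr":[0,46,0],"hand":0.1},{"linear":[0.05,0,-0.179],"dr":[0,46,0],"hand":0.1},{"linear":[0.05,0,-0.179],"dr":[0,46,0],"hand":0.1},{"linear":[0.05,0,-0.179],"dr":[0,46,0],"hand":0.1},{"linear":[0.05,0,-0.179],"dr":[0,46,0],"hand":0.1}]'
python3 -m crank '[{"linear":[0,0.06,0],"dr":[0,45,0],"hand":0.1},{"linear":[0,0.06,0],"dr":[0,45,0],"hand":0.1},{"linear":[0,0.06,0],"dr":[0,45,0],"hand":0.1},{"linear":[0,0.06,0],"dr":[0,45,0],"hand":0.1},{"linear":[0,0.06,0],"dr":[0,45,0],"hand":0.1},{"linear":[0,0.06,0],"dr":[0,45,0],"hand":0.1},{"linear":[0,0.06,0],"dr":[0,45,0],"hand":0.1},{"linear":[0,0.06,0],"dr":[0,45,0],"hand":0.1},{"linear":[0,0.06,0],"dr":[0,45,0],"hand":0.1}]'
python3 - <<'E'
from h import *
s=go(.5985,-.3257,.008,-96.9);st(); print(boxes("top",bot.read_camera("top"),.025,(.35,.7,-.45,.12),150,900,2500))
E
```

```text
lin [0.0467, 0.0574, -0.1801] dr [0.1, 90.7, 0.1]
t: 19.1
eef_pos: [0.604, -0.3224, 0.177]
tool_rot: [0.636, -0.635, 0.31, -0.31]
contact_force: [0.0, 0.4, -0.6]
gripper_width: 0.552
t: 19.85
eef_pos: [0.6037, -0.3221, 0.1172]
tool_rot: [0.47, -0.47, 0.529, -0.529]
contact_force: [0.5, 0.5, -0.7]
gripper_width: 0.549
lin [0.0042, 0.1092, -0.0047] dr [0.0, 0.1, -0.0]
t 19.85 tcp [ 0.6037 -0.3221  0.1172] yaw -96.75 ydown [-0.  0. -1.] F [ 0.5  0.5 -0.7] T [-0.01  0.02  0.  ] w 0.549 q7 -0.07
[[ 4.19000e-01  3.87000e-02  4.96207e+01  3.05517e+01 -4.36028e+01]
 [ 4.86000e-01 -2.79000e-01  4.88136e+01  4.71495e+01 -5.63099e+01]]
```

```bash
python3 -m crank '[{"linear":[0.0042,0.06,-0.0047],"dr":[0,0,0],"hand":0.1},{"linear":[0.0042,0.06,-0.0047],"dr":[0,0,0],"hand":0.1},{"linear":[0.0042,0.109,-0.0047],"dr":[0,0,0],"hand":0.1},{"linear":[0.0042,0.109,-0.0047],"dr":[0,0,0],"hand":0.1},{"linear":[0.0042,0.109,-0.0047],"dr":[0,0,0],"hand":0.1},{"linear":[0.0042,0.109,-0.0047],"dr":[0,0,0],"hand":0.1},{"linear":[0.0042,0.109,-0.0047],"dr":[0,0,0],"hand":-1},{"linear":[0.0042,0.109,-0.0047],"dr":[0,0,0],"hand":-1},{"linear":[0.0042,0.109,-0.0047],"dr":[0,0,0],"hand":-1},{"linear":[0.0042,0.109,-0.0047],"dr":[0,0,0],"hand":-1}]' 30
python3 -m crank '[{"linear":[0,0,0],"dr":[0,0,0],"hand":-1},{"linear":[0,0,0],"dr":[0,0,0],"hand":-1},{"linear":[0,0,0],"dr":[0,0,0],"hand":-1},{"linear":[0,0,0],"dr":[0,0,0],"hand":-1}]'
python3 - <<'E'
from h import *
st(); I=bot.read_camera("scene")
s=go(*fx(0,-.135),.10,-6.07)
I2=bot.read_camera("top")
cv2.imwrite("pics/g1.png",np.hstack([cv2.resize(I[150:300,100:240],(420,450),interpolation=cv2.INTER_CUBIC),cv2.resize(I2[150:270,250:362],(380,450),interpolation=cv2.INTER_CUBIC)]))
E
```

```text
t: 20.73
eef_pos: [0.5998, -0.3272, 0.011]
tool_rot: [-0.469, 0.468, -0.528, 0.531]
contact_force: [-0.4, 0.7, 6.4]
gripper_width: 0.343
t: 21.07
eef_pos: [0.5998, -0.3272, 0.011]
tool_rot: [-0.469, 0.468, -0.528, 0.531]
contact_force: [-1.2, 0.8, 7.3]
gripper_width: 0.346
t 21.07 tcp [ 0.5998 -0.3272  0.011 ] yaw -97.01 ydown [ 0.004 -0.002 -1.   ] F [-1.2  0.8  7.3] T [0.17 0.04 0.02] w 0.346 q7 -0.13
lin [-0.2854, -0.0896, -0.048] dr [-0.1, -90.9, 0.2]
```

View pics/g1.png

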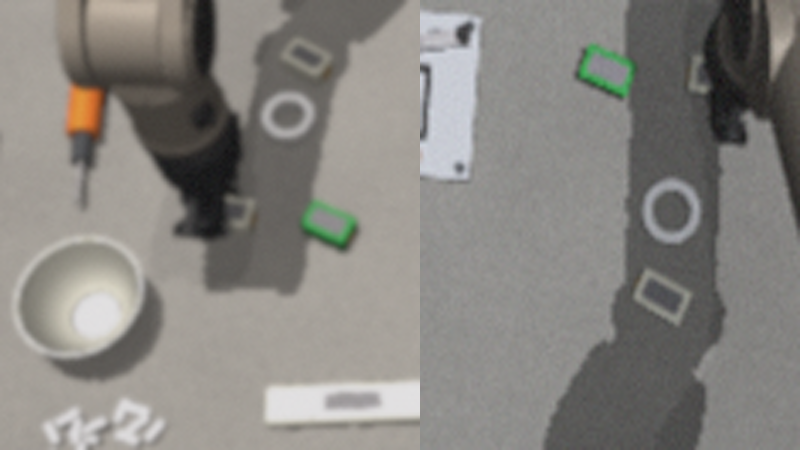

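The grip width of 29.4 mm matches the module. It seems to stick out further on the +y side, though, so I'll lift it and check the grip offset.

```bash
python3 -m crank '[{"linear":[0,-0.09,0],"dr":[0,0,0],"hand":-1},{"linear":[0,-0.09,0],"dr":[0,0,0],"hand":-1},{"linear":[0,-0.09,0],"dr":[0,0,0],"hand":-1},{"linear":[0,-0.09,0],"dr":[0,0,0],"hand":-1},{"linear":[0,-0.09,0],"dr":[0,0,0],"hand":-1}]'
python3 - <<'E'
from h import *
st(); I=bot.read_camera("scene")
p=tool()[0]; P=bot.camera_params("scene")
for dz in(0,.019):
  for dy in(-.024,0,.024):
    c=P["R"]@np.array([p[0],p[1]+dy,p[2]+dz])+P["t"]; u=P["K"]@c; print(dz,dy,np.round(u[:2]/u[2],1))
cv2.imwrite("pics/g2.png",cv2.resize(I[150:250,130:250],(720,600),interpolation=cv2.INTER_CUBIC))
E
```

```text
t: 21.58
eef_pos: [0.5982, -0.3271, 0.0995]
tool_rot: [-0.468, 0.468, -0.529, 0.53]
contact_force: [-0.1, -0.2, -1.7]
gripper_width: 0.342
t 21.58 tcp [ 0.5982 -0.3271  0.0995] yaw -97.03 ydown [ 0.002 -0.001 -1.   ] F [-0.1 -0.2 -1.7] T [-0.02  0.02 -0.02] w 0.342 q7 -0.08
0 -0.024 [161.4 206.9]
0 0 [170.  207.2]
0 0.024 [178.6 207.5]
0.019 -0.024 [159.7 203.7]
0.019 0 [168.5 204. ]
0.019 0.024 [177.3 204.4]
```

View pics/g2.png

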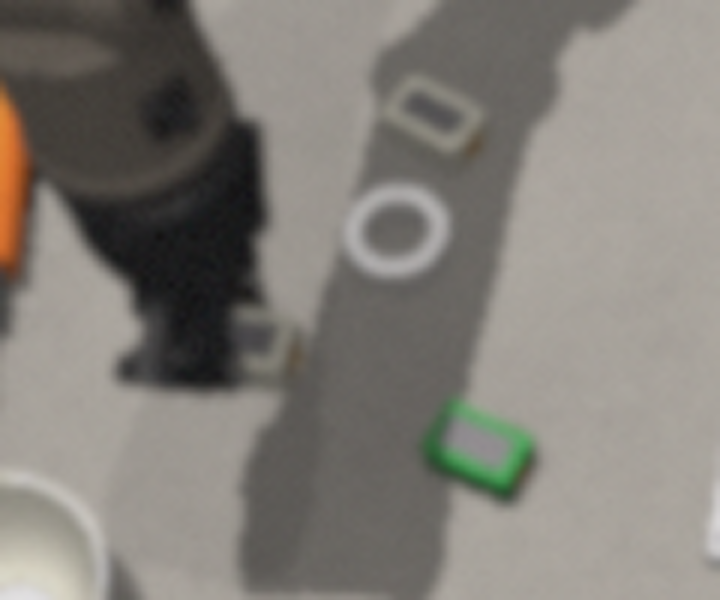

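The white module is held. Its right end at (295,345) is where a centred grip puts it (292,345), so it is centred within about 1 mm. I'll carry it to socket 1.

```bash
python3 - <<'E'
from h import *
s=go(*fx(.0014,-.135),.10,-6.07)
E
python3 -m crank '[{"linear":[-0.2,0,-0.03],"dr":[0,-45,0],"hand":-1},{"linear":[-0.2,0,-0.03],"dr":[0,-45,0],"hand":-1},{"linear":[-0.2,0,-0.03],"dr":[0,-45,0],"hand":-1},{"linear":[-0.2,0,-0.03],"dr":[0,-45,0],"hand":-1},{"linear":[-0.2,0,-0.03],"dr":[0,-45,0],"hand":-1},{"linear":[-0.2,0,-0.03],"dr":[0,-45,0],"hand":-1},{"linear":[-0.2,0,-0.03],"dr":[0,-45,0],"hand":-1},{"linear":[-0.2,0,-0.03],"dr":[0,-45,0],"hand":-1},{"linear":[-0.2,0,-0.03],"dr":[0,-45,0],"hand":-1}]'
python3 - <<'E'
from h import *
s=go(*fx(.0014,-.135),.10,-6.07)
E
```

```text
lin [-0.2855, -0.0021, -0.0445] dr [0.1, -91.0, -0.0]
t: 22.38
eef_pos: [0.5916, -0.1249, 0.0969]
tool_rot: [-0.635, 0.635, -0.312, 0.31]
contact_force: [0.3, 0.2, -0.5]
gripper_width: 0.342
lin [-0.0707, -0.0031, 0.0504] dr [0.0, -46.1, -0.1]
```

```bash
python3 -m crank '[{"linear":[-0.0707,-0.003,0.0504],"dr":[0,-46,0],"hand":-1},{"linear":[-0.0707,-0.003,0.0504],"dr":[0,-46,0],"hand":-1},{"linear":[-0.0707,-0.003,0.0504],"dr":[0,-46,0],"hand":-1},{"linear":[-0.0707,-0.003,0.0504],"dr":[0,-46,0],"hand":-1},{"linear":[-0.0707,-0.003,0.0504],"dr":[0,-46,0],"hand":-1},{"linear":[-0.0707,-0.003,0.0504],"dr":[0,-46,0],"hand":-1},{"linear":[-0.0707,-0.003,0.0504],"dr":[0,-46,0],"hand":-1},{"linear":[-0.0707,-0.003,0.0504],"dr":[0,-46,0],"hand":-1},{"linear":[-0.0707,-0.003,0.0504],"dr":[0,-46,0],"hand":-1},{"linear":[-0.0707,-0.003,0.0504],"dr":[0,-46,0],"hand":-1}]' >/dev/null
python3 - <<'E'
from h import *
st(); s=go(*fx(.0014,-.135),.042,-6.07)
E
```

```text
t 23.22 tcp [ 0.5886 -0.0383  0.101 ] yaw -6.2 ydown [-0.001 -0.    -1.   ] F [ 0.2 -0.8 -0.7] T [ 0.04 -0.04  0.04] w 0.347 q7 0.83
lin [-0.0006, 0.059, 0.0001] dr [0.0, -0.1, -0.0]
```

```bash
python3 -m crank '[{"linear":[-0.0006,0.03,0],"dr":[0,0,0],"hand":-1},{"linear":[-0.0006,0.062,0],"dr":[0,0,0],"hand":-1},{"linear":[-0.0006,0.062,0],"dr":[0,0,0],"hand":-1},{"linear":[-0.0006,0.062,0],"dr":[0,0,0],"hand":-1},{"linear":[-0.0006,0.062,0],"dr":[0,0,0],"hand":-1}]'
python3 -m crank '[{"linear":[0,0.003,0],"dr":[0,0,0],"hand":-1},{"linear":[0,0.006,0],"dr":[0,0,0],"hand":-1},{"linear":[0,0.009,0],"dr":[0,0,0],"hand":-1},{"linear":[0,0.012,0],"dr":[0,0,0],"hand":-1},{"linear":[0,0.014,0],"dr":[0,0,0],"hand":-1},{"linear":[0,0.014,0],"dr":[0,0,0],"hand":-1},{"linear":[0,0.014,0],"dr":[0,0,0],"hand":-1}]'
python3 -c "
from h import *
st();print(infx())"
```

```text
t: 23.63
eef_pos: [0.5883, -0.0375, 0.04]
tool_rot: [0.706, -0.706, 0.037, -0.037]
contact_force: [0.1, 1.2, -1.0]
gripper_width: 0.339
t: 24.22
eef_pos: [0.5881, -0.0378, 0.0252]
tool_rot: [0.706, -0.706, 0.037, -0.037]
contact_force: [0.7, -0.3, -0.0]
gripper_width: 0.343
t 24.22 tcp [ 0.5881 -0.0378  0.0252] yaw -6.02 ydown [-0.  0. -1.] F [ 0.7 -0.3 -0. ] T [0.06 0.01 0.03] w 0.343 q7 0.75
[ 0.00148397 -0.13465185]
```

The module went in with no contact force. Release, then shut lever 1.

```bash
python3 -m crank '[{"linear":[0,0,0],"dr":[0,0,0],"hand":-0.05},{"linear":[0,0,0],"dr":[0,0,0],"hand":-0.05},{"linear":[0,0,0],"dr":[0,0,0],"hand":-0.05},{"linear":[0,-0.075,0],"dr":[0,0,0],"hand":-0.05},{"linear":[0,-0.075,0],"dr":[0,0,0],"hand":-0.05},{"linear":[0,-0.075,0],"dr":[0,0,0],"hand":-0.25},{"linear":[0.049,-0.075,-0.05],"dr":[0,0,0],"hand":-0.25},{"linear":[0.049,-0.075,-0.05],"dr":[0,0,0],"hand":-0.25},{"linear":[0.049,-0.075,-0.05],"dr":[0,0,0],"hand":-0.25},{"linear":[0.049,-0.075,-0.05],"dr":[0,0,0],"hand":-0.25}]' 20
python3 - <<'E'
from h import *
st(); print(infx()); go(*fx(.0505,-.1846),.057,-6.07)
E
```

```text
t: 25.05
eef_pos: [0.6322, -0.0946, 0.0999]
tool_rot: [-0.706, 0.706, -0.038, 0.039]
contact_force: [-0.7, 1.0, 0.3]
gripper_width: 0.375
t 25.05 tcp [ 0.6322 -0.0946  0.0999] yaw -6.24 ydown [ 0. -0. -1.] F [-0.7  1.   0.3] T [0.04 0.04 0.06] w 0.375 q7 0.94
[ 0.05135472 -0.18647048]
lin [-0.0009, 0.0429, 0.0019] dr [0.0, -0.2, 0.0]
```

```bash
python3 -m crank '[{"linear":[0,0.043,0.001],"dr":[0,0,0],"hand":-0.25},{"linear":[0,0.043,0.001],"dr":[0,0,0],"hand":-0.25},{"linear":[0,0.043,0.001],"dr":[0,0,0],"hand":-0.25},{"linear":[0,0.043,0.001],"dr":[0,0,0],"hand":-1},{"linear":[0,0.043,0.001],"dr":[0,0,0],"hand":-1},{"linear":[0,0.043,0.001],"dr":[0,0,0],"hand":-1},{"linear":[0,0.043,0.001],"dr":[0,0,0],"hand":-1},{"linear":[0,0.043,0.001],"dr":[0,0,0],"hand":-1}]'
python3 - <<'E'
from h import *
print(infx()); arc(-.135,[1.4,1.1,.8,.5,.25,0,-.04])
E
```

```text
t: 25.72
eef_pos: [0.6326, -0.0911, 0.0589]
tool_rot: [0.706, -0.706, 0.036, -0.038]
contact_force: [-1.2, 1.3, 6.4]
gripper_width: 0.129
[ 0.05136202 -0.18303036]
1.4 [-0.0159, 0.0028, -0.0012]
1.1 [-0.03, 0.0028, 0.0035]
0.8 [-0.0422, 0.0028, 0.0122]
0.5 [-0.0512, 0.0028, 0.0241]
0.25 [-0.0558, 0.0028, 0.0357]
0 [-0.0573, 0.0028, 0.0481]
-0.04 [-0.0573, 0.0028, 0.0501]
```

```bash
python3 -m crank '[{"linear":[-0.0159,0,-0.0012],"dr":[0,0,0],"hand":-1},{"linear":[-0.03,0,0.0035],"dr":[0,0,0],"hand":-1},{"linear":[-0.042,0,0.0122],"dr":[0,0,0],"hand":-1},{"linear":[-0.051,0,0.0241],"dr":[0,0,0],"hand":-1},{"linear":[-0.0555,0,0.0357],"dr":[0,0,0],"hand":-1},{"linear":[-0.057,0,0.0481],"dr":[0,0,0],"hand":-1},{"linear":[-0.057,0,0.052],"dr":[0,0,0],"hand":-1},{"linear":[-0.057,0,0.052],"dr":[0,0,0],"hand":-1},{"linear":[-0.057,0,0.052],"dr":[0,0,0],"hand":-1}]'
python3 - <<'E'
from h import *
st(); print(infx())
E
```

```text
t: 26.47
eef_pos: [0.5772, -0.0357, 0.0575]
tool_rot: [-0.704, 0.708, -0.04, 0.035]
contact_force: [-11.8, -4.4, 12.6]
gripper_width: 0.126
t 26.47 tcp [ 0.5772 -0.0357  0.0575] yaw -6.04 ydown [-0.007 -0.005 -1.   ] F [-11.8  -4.4  12.6] T [-0.97  2.59 -0.03] w 0.126 q7 0.77
[-0.00960367 -0.13373167]
```

```bash
python3 -m crank '[{"linear":[0,0,0],"dr":[0,0,0],"hand":-0.4},{"linear":[0,0,0],"dr":[0,0,0],"hand":-0.4},{"linear":[0,0,0],"dr":[0,0,0],"hand":-0.4},{"linear":[0,-0.08,0],"dr":[0,0,0],"hand":-0.4},{"linear":[0,-0.08,0],"dr":[0,0,0],"hand":-0.4},{"linear":[0,-0.08,0],"dr":[0,0,0],"hand":0.1},{"linear":[0,-0.08,0],"dr":[0,0,0],"hand":0.1}]'
python3 - <<'E'
from h import *
st(); s=go(.4213,.0377,.12,-43.6); I=bot.read_camera("top"); print(boxes("top",I,.025,(.35,.7,-.45,.12),120,900,2500))
cv2.imwrite("pics/tmp.png",I)
E
```

```text
t: 27.05
eef_pos: [0.5825, -0.0334, 0.1398]
tool_rot: [0.706, -0.706, 0.035, -0.039]
contact_force: [-0.7, -0.2, -0.6]
gripper_width: 0.55
t 27.05 tcp [ 0.5825 -0.0334  0.1398] yaw -6.03 ydown [ 0.005  0.    -1.   ] F [-0.7 -0.2 -0.6] T [-0.01  0.09  0.01] w 0.55 q7 0.85
lin [-0.1679, 0.019, 0.0538] dr [-0.1, 37.6, 0.3]
[[ 0.5922  0.0533 52.0002 34.2833 -4.3987]]
```

```bash
python3 -m crank '[{"linear":[-0.168,0.01,0.0538],"dr":[0,37.6,0],"hand":0.1},{"linear":[-0.168,0.01,0.0538],"dr":[0,37.6,0],"hand":0.1},{"linear":[-0.168,0.01,0.0538],"dr":[0,37.6,0],"hand":0.1},{"linear":[-0.168,0.01,0.0538],"dr":[0,37.6,0],"hand":0.1},{"linear":[-0.168,0.01,0.0538],"dr":[0,37.6,0],"hand":0.1},{"linear":[-0.168,0.01,0.0538],"dr":[0,37.6,0],"hand":0.1},{"linear":[-0.168,0.01,0.0538],"dr":[0,37.6,0],"hand":0.1},{"linear":[-0.168,0.01,0.0538],"dr":[0,37.6,0],"hand":0.1},{"linear":[-0.168,0.01,0.0538],"dr":[0,37.6,0],"hand":0.1}]'
python3 - <<'E'
from h import *
st(); s=go(.4213,.0377,.008,-43.6); I=bot.read_camera("top"); print(boxes("top",I,.025,(.35,.7,-.45,.12),150,900,2500))
S=bot.read_camera("scene")
cv2.imwrite("pics/c1.png",np.hstack([cv2.resize(S[130:250,150:350],(800,480),interpolation=cv2.INTER_CUBIC)]))
E
```

```text
t: 27.85
eef_pos: [0.4194, 0.037, 0.1269]
tool_rot: [0.657, -0.656, 0.263, -0.262]
contact_force: [0.1, 0.7, -0.1]
gripper_width: 0.548
t 27.85 tcp [0.4194 0.037  0.1269] yaw -43.59 ydown [-0.001  0.001 -1.   ] F [ 0.1  0.7 -0.1] T [-0.03  0.   -0.01] w 0.548 q7 0.12
lin [0.001, 0.1189, 0.0018] dr [-0.0, 0.0, -0.0]
[[  0.4157  -0.2689  47.958   30.2257  61.5571]
 [  0.6845  -0.4245  49.      31.     -90.    ]]
```

View pics/c1.png

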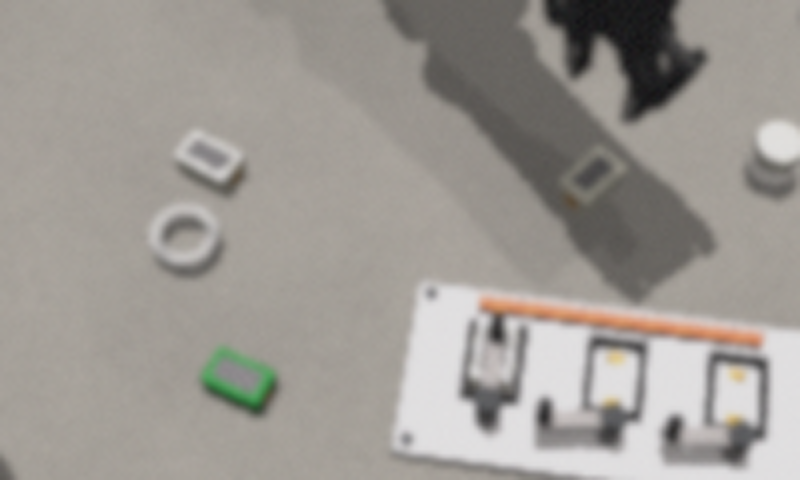

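Lever 1 is shut over its module at (492,365), and sockets 2 and 3 are open with their levers swung aside. Modules A (210,155) and C (593,175) have not moved. Picking C next.

```bash
python3 -m crank '[{"linear":[0.001,0.06,0.0018],"dr":[0,0,0],"hand":0.1},{"linear":[0.001,0.06,0.0018],"dr":[0,0,0],"hand":0.1},{"linear":[0.001,0.119,0.0018],"dr":[0,0,0],"hand":0.1},{"linear":[0.001,0.119,0.0018],"dr":[0,0,0],"hand":0.1},{"linear":[0.001,0.119,0.0018],"dr":[0,0,0],"hand":0.1},{"linear":[0.001,0.119,0.0018],"dr":[0,0,0],"hand":0.1},{"linear":[0.001,0.119,0.0018],"dr":[0,0,0],"hand":-1},{"linear":[0.001,0.119,0.0018],"dr":[0,0,0],"hand":-1},{"linear":[0.001,0.119,0.0018],"dr":[0,0,0],"hand":-1},{"linear":[0.001,0.119,0.0018],"dr":[0,0,0],"hand":-1}]' 30
python3 -m crank '[{"linear":[0,0,0],"dr":[0,0,0],"hand":-1},{"linear":[0,0,0],"dr":[0,0,0],"hand":-1},{"linear":[0,0,0],"dr":[0,0,0],"hand":-1},{"linear":[0,0,0],"dr":[0,0,0],"hand":-1}]'
python3 -c "
from h import *
st();a=np.radians(-43.6);d=np.array([.4213,.0377])-tool()[0][:2];print('module along tool x',d@[np.cos(a),np.sin(a)])"
python3 -m crank '[{"linear":[0,-0.10,0],"dr":[0,0,0],"hand":-1},{"linear":[0,-0.10,0],"dr":[0,0,0],"hand":-1},{"linear":[0,-0.10,0],"dr":[0,0,0],"hand":-1},{"linear":[0,-0.10,0],"dr":[0,0,0],"hand":-1},{"linear":[0,-0.10,0],"dr":[0,0,0],"hand":-1},{"linear":[0,-0.10,0],"dr":[0,0,0],"hand":-1}]'
```

```text
t: 28.78
eef_pos: [0.4223, 0.0379, 0.0096]
tool_rot: [0.657, -0.656, 0.262, -0.264]
contact_force: [-0.4, -0.6, 8.8]
gripper_width: 0.347
t: 29.12
eef_pos: [0.4223, 0.0379, 0.0096]
tool_rot: [0.657, -0.656, 0.262, -0.264]
contact_force: [0.0, -0.2, 8.5]
gripper_width: 0.344
t 29.12 tcp [0.4223 0.0379 0.0096] yaw -43.63 ydown [ 0.003 -0.    -1.   ] F [ 0.  -0.2  8.5] T [0.   0.16 0.04] w 0.344 q7 -0.16
module along tool x -0.0005987125926108471
t: 29.62
eef_pos: [0.4205, 0.037, 0.1079]
tool_rot: [-0.656, 0.657, -0.263, 0.263]
contact_force: [0.1, 0.8, -1.3]
gripper_width: 0.343
```

```bash
python3 - <<'E'
from h import *
s=go(*fx(.0006,-.0445),.10,-6.07)
E
```

```text
lin [0.1172, 0.0077, 0.1325] dr [0.1, -37.6, -0.0]
```

```bash
python3 -m crank '[{"linear":[0.1172,0.005,0.1325],"dr":[0,-37.6,0],"hand":-1},{"linear":[0.1172,0.005,0.1325],"dr":[0,-37.6,0],"hand":-1},{"linear":[0.1172,0.005,0.1325],"dr":[0,-37.6,0],"hand":-1},{"linear":[0.1172,0.005,0.1325],"dr":[0,-37.6,0],"hand":-1},{"linear":[0.1172,0.005,0.1325],"dr":[0,-37.6,0],"hand":-1},{"linear":[0.1172,0.005,0.1325],"dr":[0,-37.6,0],"hand":-1},{"linear":[0.1172,0.005,0.1325],"dr":[0,-37.6,0],"hand":-1},{"linear":[0.1172,0.005,0.1325],"dr":[0,-37.6,0],"hand":-1},{"linear":[0.1172,0.005,0.1325],"dr":[0,-37.6,0],"hand":-1},{"linear":[0.1172,0.005,0.1325],"dr":[0,-37.6,0],"hand":-1}]' >/dev/null
python3 - <<'E'
from h import *
st(); s=go(*fx(.0006,-.0445),.038,-6.07)
E
```

```text
t 30.45 tcp [0.5966 0.0528 0.103 ] yaw -6.03 ydown [-0.001 -0.001 -1.   ] F [0.  0.3 0. ] T [-0.01 -0.04 -0.02] w 0.345 q7 0.68
lin [0.0003, 0.065, -0.0007] dr [0.1, 0.0, -0.0]
```

```bash
python3 -m crank '[{"linear":[0.0003,0.035,-0.0007],"dr":[0,0,0],"hand":-1},{"linear":[0.0003,0.064,-0.0007],"dr":[0,0,0],"hand":-1},{"linear":[0.0003,0.064,-0.0007],"dr":[0,0,0],"hand":-1},{"linear":[0.0003,0.064,-0.0007],"dr":[0,0,0],"hand":-1}]'
python3 -m crank '[{"linear":[0,0.003,0],"dr":[0,0,0],"hand":-1},{"linear":[0,0.006,0],"dr":[0,0,0],"hand":-1},{"linear":[0,0.009,0],"dr":[0,0,0],"hand":-1},{"linear":[0,0.012,0],"dr":[0,0,0],"hand":-1},{"linear":[0,0.0145,0],"dr":[0,0,0],"hand":-1},{"linear":[0,0.0145,0],"dr":[0,0,0],"hand":-1},{"linear":[0,0.0145,0],"dr":[0,0,0],"hand":-1}]'
python3 -c "
from h import *
st();print(infx())"
```

```text
t: 30.78
eef_pos: [0.5964, 0.0519, 0.0388]
tool_rot: [-0.706, 0.706, -0.038, 0.036]
contact_force: [0.3, -0.0, -0.1]
gripper_width: 0.34
t: 31.37
eef_pos: [0.5972, 0.0529, 0.027]
tool_rot: [-0.706, 0.706, -0.037, 0.037]
contact_force: [-7.8, -1.0, 13.5]
gripper_width: 0.34
t 31.37 tcp [0.5972 0.0529 0.027 ] yaw -5.99 ydown [ 0.    -0.001 -1.   ] F [-7.8 -1.  13.5] T [-0.23  1.31 -0.04] w 0.34 q7 0.61
[ 0.00093641 -0.04355253]
```

```bash
python3 -m crank '[{"linear":[-0.0015,0,0],"dr":[0,0,0],"hand":-1},{"linear":[-0.003,0,0],"dr":[0,0,0],"hand":-1},{"linear":[-0.003,0,0],"dr":[0,0,0],"hand":-1},{"linear":[-0.003,0.001,0],"dr":[0,0,0],"hand":-1},{"linear":[-0.003,0.001,0],"dr":[0,0,0],"hand":-1}]'
python3 -c "
from h import *
st();print(infx())
S=bot.read_camera('scene');cv2.imwrite('pics/tmp.png',S)"
```

```text
t: 31.78
eef_pos: [0.5953, 0.0525, 0.0248]
tool_rot: [-0.706, 0.706, -0.037, 0.038]
contact_force: [-0.4, -0.3, 6.6]
gripper_width: 0.346
t 31.78 tcp [0.5953 0.0525 0.0248] yaw -6.04 ydown [ 0.001 -0.    -1.   ] F [-0.4 -0.3  6.6] T [-0.2   0.35 -0.01] w 0.346 q7 0.6
[-0.00096629 -0.04414437]
```

```bash
python3 -m crank '[{"linear":[0,0,0],"dr":[0,0,0],"hand":-0.05},{"linear":[0,0,0],"dr":[0,0,0],"hand":-0.05},{"linear":[0,0,0],"dr":[0,0,0],"hand":-0.05},{"linear":[0,-0.075,0],"dr":[0,0,0],"hand":-0.05},{"linear":[0,-0.075,0],"dr":[0,0,0],"hand":-0.05},{"linear":[0,-0.075,0],"dr":[0,0,0],"hand":-0.4},{"linear":[0.053,-0.075,-0.05],"dr":[0,0,0],"hand":-0.4},{"linear":[0.053,-0.075,-0.05],"dr":[0,0,0],"hand":-0.4},{"linear":[0.053,-0.075,-0.05],"dr":[0,0,0],"hand":-0.4},{"linear":[0.053,-0.075,-0.05],"dr":[0,0,0],"hand":-0.4}]' 20
python3 -m crank '[{"linear":[0,0.021,0],"dr":[0,0,0],"hand":-0.4},{"linear":[0,0.043,0],"dr":[0,0,0],"hand":-0.4},{"linear":[0,0.043,0],"dr":[0,0,0],"hand":-0.4},{"linear":[0,0.043,0],"dr":[0,0,0],"hand":-1},{"linear":[0,0.043,0],"dr":[0,0,0],"hand":-1},{"linear":[0,0.043,0],"dr":[0,0,0],"hand":-1},{"linear":[0,0.043,0],"dr":[0,0,0],"hand":-1},{"linear":[0,0.043,0],"dr":[0,0,0],"hand":-1}]'
python3 - <<'E'
from h import *
st();print(infx()); arc(-.0445,[1.4,1.1,.8,.5,.25,0,-.04])
E
```

```text
t: 32.67
eef_pos: [0.6427, -0.0053, 0.098]
tool_rot: [-0.706, 0.706, -0.039, 0.039]
contact_force: [-0.2, 0.6, -1.1]
gripper_width: 0.303
t: 33.33
eef_pos: [0.6412, -0.0017, 0.0557]
tool_rot: [0.707, -0.706, 0.037, -0.036]
contact_force: [-1.8, 4.0, -8.3]
gripper_width: 0.127
t 33.33 tcp [ 0.6412 -0.0017  0.0557] yaw -5.95 ydown [-0.001  0.001 -1.   ] F [-1.8  4.  -8.3] T [0.89 0.4  0.06] w 0.127 q7 0.76
[ 0.05040956 -0.0932192 ]
1.4 [-0.0149, -0.0002, -0.0005]
1.1 [-0.0291, -0.0002, 0.0042]
0.8 [-0.0412, -0.0002, 0.0129]
0.5 [-0.0502, -0.0002, 0.0248]
0.25 [-0.0548, -0.0002, 0.0365]
0 [-0.0563, -0.0001, 0.0488]
-0.04 [-0.0563, -0.0001, 0.0508]
```

```bash
python3 -m crank '[{"linear":[-0.0149,0,-0.0005],"dr":[0,0,0],"hand":-1},{"linear":[-0.029,0,0.0042],"dr":[0,0,0],"hand":-1},{"linear":[-0.042,0,0.0129],"dr":[0,0,0],"hand":-1},{"linear":[-0.052,0,0.0248],"dr":[0,0,0],"hand":-1},{"linear":[-0.0565,0,0.0365],"dr":[0,0,0],"hand":-1},{"linear":[-0.058,0,0.0488],"dr":[0,0,0],"hand":-1},{"linear":[-0.058,0,0.0525],"dr":[0,0,0],"hand":-1},{"linear":[-0.058,0,0.0525],"dr":[0,0,0],"hand":-1},{"linear":[-0.058,0,0.0525],"dr":[0,0,0],"hand":-1}]'
python3 - <<'E'
from h import *
st();print(infx())
E
python3 -m crank '[{"linear":[0,0,0],"dr":[0,0,0],"hand":-0.4},{"linear":[0,0,0],"dr":[0,0,0],"hand":-0.4},{"linear":[0,0,0],"dr":[0,0,0],"hand":-0.4},{"linear":[0,-0.09,0],"dr":[0,0,0],"hand":-0.4},{"linear":[0,-0.09,0],"dr":[0,0,0],"hand":-0.4},{"linear":[0,-0.09,0],"dr":[0,0,0],"hand":-0.05},{"linear":[0,-0.09,0],"dr":[0,0,0],"hand":-0.05},{"linear":[0,-0.09,0],"dr":[0,0,0],"hand":-0.05}]'
python3 - <<'E'
from h import *
st(); s=go(.4179,-.2698,.12,-118.4)
E
```

```text
t: 34.08
eef_pos: [0.5867, 0.0538, 0.0559]
tool_rot: [-0.704, 0.708, -0.039, 0.035]
contact_force: [-12.5, -3.0, 3.4]
gripper_width: 0.13
t 34.08 tcp [0.5867 0.0538 0.0559] yaw -6.03 ydown [-0.006 -0.005 -1.   ] F [-12.5  -3.    3.4] T [-0.63  2.56 -0.09] w 0.13 q7 0.62
[-0.00963684 -0.04378775]
t: 34.75
eef_pos: [0.5909, 0.0553, 0.1468]
tool_rot: [-0.706, 0.706, -0.036, 0.038]
contact_force: [-0.0, -0.1, -2.2]
gripper_width: 0.476
t 34.75 tcp [0.5909 0.0553 0.1468] yaw -6.05 ydown [ 0.003 -0.    -1.   ] F [-0.  -0.1 -2.2] T [-0.05  0.02 -0.04] w 0.476 q7 0.71
lin [-0.1378, 0.0264, -0.3416] dr [-0.2, 112.3, 0.1]
```

```bash
python3 -m crank '[{"linear":[-0.138,0,-0.3416],"dr":[0,56,0],"hand":-0.05},{"linear":[-0.138,0,-0.3416],"dr":[0,56,0],"hand":-0.05},{"linear":[-0.138,0,-0.3416],"dr":[0,56,0],"hand":-0.05},{"linear":[-0.138,0,-0.3416],"dr":[0,56,0],"hand":-0.05},{"linear":[-0.138,0,-0.3416],"dr":[0,56,0],"hand":-0.05},{"linear":[-0.138,0,-0.3416],"dr":[0,56,0],"hand":-0.05},{"linear":[-0.138,0,-0.3416],"dr":[0,56,0],"hand":-0.05},{"linear":[-0.138,0,-0.3416],"dr":[0,56,0],"hand":-0.05},{"linear":[-0.138,0,-0.3416],"dr":[0,56,0],"hand":-0.05},{"linear":[-0.138,0,-0.3416],"dr":[0,56,0],"hand":-0.05}]'
python3 -m crank '[{"linear":[0,0.02,0],"dr":[0,56.3,0],"hand":-0.05},{"linear":[0,0.02,0],"dr":[0,56.3,0],"hand":-0.05},{"linear":[0,0.02,0],"dr":[0,56.3,0],"hand":-0.05},{"linear":[0,0.02,0],"dr":[0,56.3,0],"hand":-0.05},{"linear":[0,0.02,0],"dr":[0,56.3,0],"hand":-0.05},{"linear":[0,0.02,0],"dr":[0,56.3,0],"hand":-0.05},{"linear":[0,0.02,0],"dr":[0,56.3,0],"hand":-0.05},{"linear":[0,0.02,0],"dr":[0,56.3,0],"hand":-0.05},{"linear":[0,0.02,0],"dr":[0,56.3,0],"hand":-0.05},{"linear":[0,0.02,0],"dr":[0,56.3,0],"hand":-0.05}]'
python3 - <<'E'
from h import *
st(); s=go(.4179,-.2698,.008,-118.4); S=bot.read_camera("scene"); T=bot.read_camera("top")
cv2.imwrite("pics/a1.png",np.hstack([cv2.resize(S[130:250,150:350],(600,360),interpolation=cv2.INTER_CUBIC),cv2.resize(T[190:250,280:313],(198,360),interpolation=cv2.INTER_CUBIC)]))
E
```

```text
t: 35.58
eef_pos: [0.4114, -0.2774, 0.1439]
tool_rot: [-0.602, 0.605, -0.369, 0.367]
contact_force: [0.9, 0.6, 0.2]
gripper_width: 0.478
t: 36.42
eef_pos: [0.4165, -0.2694, 0.1251]
tool_rot: [0.363, -0.364, 0.607, -0.606]
contact_force: [0.6, -0.0, -0.0]
gripper_width: 0.476
t 36.42 tcp [ 0.4165 -0.2694  0.1251] yaw -118.1 ydown [-0.001  0.    -1.   ] F [ 0.6 -0.  -0. ] T [-0.02 -0.02 -0.02] w 0.476 q7 -0.36
lin [-0.0004, 0.1171, 0.0015] dr [0.1, 0.3, 0.0]
```

View pics/a1.png

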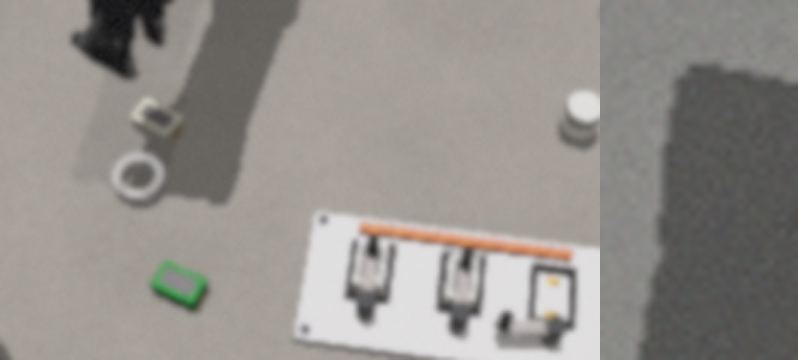

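Levers 1 and 2 are shut over their modules (370,270 and 460,280). Module A (155,117) is where it was. Picking it.

```bash
python3 -m crank '[{"linear":[0,0.06,0.0015],"dr":[0,0,0],"hand":-0.05},{"linear":[0,0.06,0.0015],"dr":[0,0,0],"hand":-0.05},{"linear":[0,0.117,0.0015],"dr":[0,0,0],"hand":-0.05},{"linear":[0,0.117,0.0015],"dr":[0,0,0],"hand":-0.05},{"linear":[0,0.117,0.0015],"dr":[0,0,0],"hand":-0.05},{"linear":[0,0.117,0.0015],"dr":[0,0,0],"hand":-0.05},{"linear":[0,0.117,0.0015],"dr":[0,0,0],"hand":-1},{"linear":[0,0.117,0.0015],"dr":[0,0,0],"hand":-1},{"linear":[0,0.117,0.0015],"dr":[0,0,0],"hand":-1},{"linear":[0,0.117,0.0015],"dr":[0,0,0],"hand":-1}]' 30
python3 -m crank '[{"linear":[0,0,0],"dr":[0,0,0],"hand":-1},{"linear":[0,0,0],"dr":[0,0,0],"hand":-1},{"linear":[0,0,0],"dr":[0,0,0],"hand":-1},{"linear":[0,0,0],"dr":[0,0,0],"hand":-1}]'
python3 -c "
from h import *
st();a=np.radians(-118.4);d=np.array([.4179,-.2698])-tool()[0][:2];print('module along tool x',d@[np.cos(a),np.sin(a)])"
python3 -m crank '[{"linear":[0,-0.13,0],"dr":[0,0,0],"hand":-1},{"linear":[0,-0.13,0],"dr":[0,0,0],"hand":-1},{"linear":[0,-0.13,0],"dr":[0,0,0],"hand":-1},{"linear":[0,-0.13,0],"dr":[0,-20,0],"hand":-1},{"linear":[0,-0.13,0],"dr":[0,-50,0],"hand":-1},{"linear":[0,-0.13,0],"dr":[0,-50,0],"hand":-1},{"linear":[0,-0.13,0],"dr":[0,-50,0],"hand":-1},{"linear":[0,-0.13,0],"dr":[0,-50,0],"hand":-1},{"linear":[0,-0.13,0],"dr":[0,-50,0],"hand":-1},{"linear":[0,-0.13,0],"dr":[0,-50,0],"hand":-1}]'
python3 - <<'E'
from h import *
st(); s=go(*fx(0,.0455),.11,-6.07)
E
```

```text
t: 37.35
eef_pos: [0.4188, -0.2711, 0.0099]
tool_rot: [-0.363, 0.362, -0.606, 0.608]
contact_force: [-0.3, -0.4, 5.9]
gripper_width: 0.343
t: 37.68
eef_pos: [0.4188, -0.2711, 0.0099]
tool_rot: [-0.363, 0.362, -0.606, 0.608]
contact_force: [-2.0, 0.7, 7.4]
gripper_width: 0.344
t 37.68 tcp [ 0.4188 -0.2711  0.0099] yaw -118.33 ydown [ 0.001 -0.001 -1.   ] F [-2.   0.7  7.4] T [0.05 0.32 0.03] w 0.344 q7 -0.54
module along tool x -0.0007221641104358223
t: 38.52
eef_pos: [0.4178, -0.2706, 0.139]
tool_rot: [-0.586, 0.587, -0.395, 0.395]
contact_force: [0.4, -0.3, -0.5]
gripper_width: 0.345
t 38.52 tcp [ 0.4178 -0.2706  0.139 ] yaw -67.97 ydown [-0.    -0.001 -1.   ] F [ 0.4 -0.3 -0.5] T [ 0.04 -0.03  0.02] w 0.345 q7 0.42
lin [-0.3116, 0.0288, 0.3288] dr [0.0, -61.9, 0.0]
```

```bash
python3 -m crank '[{"linear":[-0.3116,0,0.3288],"dr":[0,-61.9,0],"hand":-1},{"linear":[-0.3116,0,0.3288],"dr":[0,-61.9,0],"hand":-1},{"linear":[-0.3116,0,0.3288],"dr":[0,-61.9,0],"hand":-1},{"linear":[-0.3116,0,0.3288],"dr":[0,-61.9,0],"hand":-1},{"linear":[-0.3116,0,0.3288],"dr":[0,-61.9,0],"hand":-1},{"linear":[-0.3116,0,0.3288],"dr":[0,-61.9,0],"hand":-1},{"linear":[-0.3116,0,0.3288],"dr":[0,-61.9,0],"hand":-1},{"linear":[-0.3116,0,0.3288],"dr":[0,-61.9,0],"hand":-1},{"linear":[-0.3116,0,0.3288],"dr":[0,-61.9,0],"hand":-1},{"linear":[-0.3116,0,0.3288],"dr":[0,-61.9,0],"hand":-1}]'
python3 -m crank '[{"linear":[0,0,0],"dr":[0,0,0],"hand":-1},{"linear":[0,0,0],"dr":[0,0,0],"hand":-1}]'
python3 - <<'E'
from h import *
st(); s=go(*fx(-.0003,.0455),.038,-6.07)
E
```

```text
t: 39.35
eef_pos: [0.5937, 0.1089, 0.1385]
tool_rot: [-0.706, 0.706, -0.038, 0.038]
contact_force: [0.2, 0.0, -1.5]
gripper_width: 0.343
t: 39.52
eef_pos: [0.5932, 0.1114, 0.1392]
tool_rot: [0.707, -0.705, 0.038, -0.038]
contact_force: [0.5, -0.9, -0.5]
gripper_width: 0.344
t 39.52 tcp [0.5932 0.1114 0.1392] yaw -6.12 ydown [ 0.     0.002 -1.   ] F [ 0.5 -0.9 -0.5] T [-0.03  0.03  0.07] w 0.344 q7 0.61
lin [0.0089, 0.1013, 0.0311] dr [-0.1, -0.0, 0.0]
```

```bash
python3 -m crank '[{"linear":[0.0089,0,0.0311],"dr":[0,0,0],"hand":-1},{"linear":[0.0089,0.04,0.0311],"dr":[0,0,0],"hand":-1},{"linear":[0.0089,0.08,0.0311],"dr":[0,0,0],"hand":-1},{"linear":[0.0089,0.09,0.0311],"dr":[0,0,0],"hand":-1},{"linear":[0.0089,0.09,0.0311],"dr":[0,0,0],"hand":-1},{"linear":[0.0089,0.09,0.0311],"dr":[0,0,0],"hand":-1},{"linear":[0.0089,0.09,0.0311],"dr":[0,0,0],"hand":-1}]'
python3 - <<'E'
from h import *
print(infx()); s=go(*fx(-.0003,.0455),.024,-6.07)
E
```

```text
t: 40.1
eef_pos: [0.6069, 0.1374, 0.0511]
tool_rot: [0.706, -0.706, 0.039, -0.041]
contact_force: [-0.1, -0.0, 0.2]
gripper_width: 0.343
[0.00158985 0.04153177]
lin [-0.002, 0.0271, 0.0039] dr [-0.1, -0.4, 0.2]
```

```bash
python3 -m crank '[{"linear":[-0.002,0,0.0039],"dr":[0,-0.4,0],"hand":-1},{"linear":[-0.002,0,0.0039],"dr":[0,-0.4,0],"hand":-1},{"linear":[-0.002,0.013,0.0039],"dr":[0,-0.4,0],"hand":-1},{"linear":[-0.002,0.013,0.0039],"dr":[0,-0.4,0],"hand":-1},{"linear":[-0.002,0.013,0.0039],"dr":[0,-0.4,0],"hand":-1}]'
python3 - <<'E'
from h import *
st();print(infx()); s=go(*fx(-.0003,.0455),.024,-6.07)
E
```

```text
t: 40.52
eef_pos: [0.6034, 0.1411, 0.0349]
tool_rot: [-0.706, 0.706, -0.038, 0.037]
contact_force: [-0.2, -0.1, -1.2]
gripper_width: 0.344
t 40.52 tcp [0.6034 0.1411 0.0349] yaw -6.02 ydown [-0.002 -0.001 -1.   ] F [-0.2 -0.1 -1.2] T [ 0.06 -0.02 -0.01] w 0.344 q7 0.49
[-0.00221782  0.04477747]
lin [0.0019, 0.0109, 0.0007] dr [0.1, 0.0, -0.1]
```

```bash
python3 -m crank '[{"linear":[0.0015,0,0.0005],"dr":[0,0,0],"hand":-1},{"linear":[0.0015,0.003,0.0005],"dr":[0,0,0],"hand":-1},{"linear":[0.0015,0.006,0.0005],"dr":[0,0,0],"hand":-1},{"linear":[0.0015,0.009,0.0005],"dr":[0,0,0],"hand":-1},{"linear":[0.0015,0.0115,0.0005],"dr":[0,0,0],"hand":-1},{"linear":[0.0015,0.0115,0.0005],"dr":[0,0,0],"hand":-1},{"linear":[0.0015,0.0115,0.0005],"dr":[0,0,0],"hand":-1}]'
python3 - <<'E'
from h import *
st();print(infx())
E
```

```text
t: 41.1
eef_pos: [0.6055, 0.142, 0.0241]
tool_rot: [0.706, -0.706, 0.037, -0.037]
contact_force: [0.1, -0.5, -1.0]
gripper_width: 0.341
t 41.1 tcp [0.6055 0.142  0.0241] yaw -6.02 ydown [-0.  0. -1.] F [ 0.1 -0.5 -1. ] T [0.05 0.   0.03] w 0.341 q7 0.48
[-0.00021271  0.04589201]
```

Seated without contact. Release, then shut lever 3.

```bash
python3 -m crank '[{"linear":[0,0,0],"dr":[0,0,0],"hand":-0.05},{"linear":[0,0,0],"dr":[0,0,0],"hand":-0.05},{"linear":[0,0,0],"dr":[0,0,0],"hand":-0.05},{"linear":[0,-0.075,0],"dr":[0,0,0],"hand":-0.05},{"linear":[0,-0.075,0],"dr":[0,0,0],"hand":-0.05},{"linear":[0,-0.075,0],"dr":[0,0,0],"hand":-0.4},{"linear":[0.0525,-0.075,-0.05],"dr":[0,0,0],"hand":-0.4},{"linear":[0.0525,-0.075,-0.05],"dr":[0,0,0],"hand":-0.4},{"linear":[0.0525,-0.075,-0.05],"dr":[0,0,0],"hand":-0.4},{"linear":[0.0525,-0.075,-0.05],"dr":[0,0,0],"hand":-0.4}]' 20
python3 -m crank '[{"linear":[0,0.02,0],"dr":[0,0,0],"hand":-0.4},{"linear":[0,0.042,0],"dr":[0,0,0],"hand":-0.4},{"linear":[0,0.042,0],"dr":[0,0,0],"hand":-0.4},{"linear":[0,0.042,0],"dr":[0,0,0],"hand":-1},{"linear":[0,0.042,0],"dr":[0,0,0],"hand":-1},{"linear":[0,0.042,0],"dr":[0,0,0],"hand":-1},{"linear":[0,0.042,0],"dr":[0,0,0],"hand":-1},{"linear":[0,0.042,0],"dr":[0,0,0],"hand":-1}]'
python3 - <<'E'
from h import *
st();print(infx()); arc(.0455,[1.4,1.1,.8,.5,.25,0,-.04])
E
```

```text
t: 41.93
eef_pos: [0.6538, 0.0841, 0.0988]
tool_rot: [-0.706, 0.706, -0.039, 0.039]
contact_force: [-1.6, 0.2, 0.0]
gripper_width: 0.3
t: 42.6
eef_pos: [0.6518, 0.0876, 0.0573]
tool_rot: [0.706, -0.706, 0.037, -0.036]
contact_force: [-1.8, 2.5, -8.3]
gripper_width: 0.125
t 42.6 tcp [0.6518 0.0876 0.0573] yaw -5.96 ydown [-0.001  0.001 -1.   ] F [-1.8  2.5 -8.3] T [0.76 0.3  0.01] w 0.125 q7 0.64
[ 0.05153187 -0.00324329]
1.4 [-0.016, 0.0013, -0.0005]
1.1 [-0.0302, 0.0014, 0.0042]
0.8 [-0.0423, 0.0014, 0.013]
0.5 [-0.0514, 0.0014, 0.0249]
0.25 [-0.0559, 0.0014, 0.0365]
0 [-0.0574, 0.0014, 0.0489]
-0.04 [-0.0574, 0.0014, 0.0509]
```

```bash
python3 -m crank '[{"linear":[-0.016,0,-0.0005],"dr":[0,0,0],"hand":-1},{"linear":[-0.03,0,0.0042],"dr":[0,0,0],"hand":-1},{"linear":[-0.043,0,0.0129],"dr":[0,0,0],"hand":-1},{"linear":[-0.053,0,0.0248],"dr":[0,0,0],"hand":-1},{"linear":[-0.058,0,0.0365],"dr":[0,0,0],"hand":-1},{"linear":[-0.0595,0,0.0489],"dr":[0,0,0],"hand":-1},{"linear":[-0.0595,0,0.0525],"dr":[0,0,0],"hand":-1},{"linear":[-0.0595,0,0.0525],"dr":[0,0,0],"hand":-1},{"linear":[-0.0595,0,0.0525],"dr":[0,0,0],"hand":-1}]'
python3 - <<'E'
from h import *
st();print(infx())
E
python3 -m crank '[{"linear":[0,0,0],"dr":[0,0,0],"hand":-0.4},{"linear":[0,0,0],"dr":[0,0,0],"hand":-0.4},{"linear":[0,0,0],"dr":[0,0,0],"hand":-0.4},{"linear":[0,-0.09,0],"dr":[0,0,0],"hand":-0.4},{"linear":[0,-0.09,0],"dr":[0,0,0],"hand":-0.4},{"linear":[0,-0.09,0],"dr":[0,0,0],"hand":1},{"linear":[-0.1,-0.14,0.15],"dr":[0,0,0],"hand":1},{"linear":[-0.1,-0.14,0.15],"dr":[0,0,0],"hand":1},{"linear":[-0.1,-0.14,0.15],"dr":[0,0,0],"hand":1},{"linear":[-0.1,-0.14,0.15],"dr":[0,0,0],"hand":1}]'
python3 - <<'E'
from h import *
st(); T=bot.read_camera("top"); S=bot.read_camera("scene")
a=rect("top",T,.045,.50,.70,-.10,.30,1500); b=rect("scene",S,.045,.50,.70,-.10,.30,1500)
cv2.imwrite("pics/f2.png",np.vstack([a,b])[:600])
E
```

```text
t: 43.35
eef_pos: [0.5967, 0.1433, 0.0577]
tool_rot: [-0.704, 0.708, -0.038, 0.036]
contact_force: [-10.3, -4.6, 2.1]
gripper_width: 0.125
t 43.35 tcp [0.5967 0.1433 0.0577] yaw -6.02 ydown [-0.004 -0.005 -1.   ] F [-10.3  -4.6   2.1] T [-1.03  1.96  0.  ] w 0.125 q7 0.5
[-0.00912266  0.04630234]
t: 44.18
eef_pos: [0.5241, 0.2891, 0.1934]
tool_rot: [0.707, -0.706, 0.037, -0.038]
contact_force: [0.6, 1.3, -0.2]
gripper_width: 0.982
t 44.18 tcp [0.5241 0.2891 0.1934] yaw -6.08 ydown [ 0.002  0.001 -1.   ] F [ 0.6  1.3 -0.2] T [ 0.07 -0.01  0.  ] w 0.982 q7 0.34
```

View pics/f2.png

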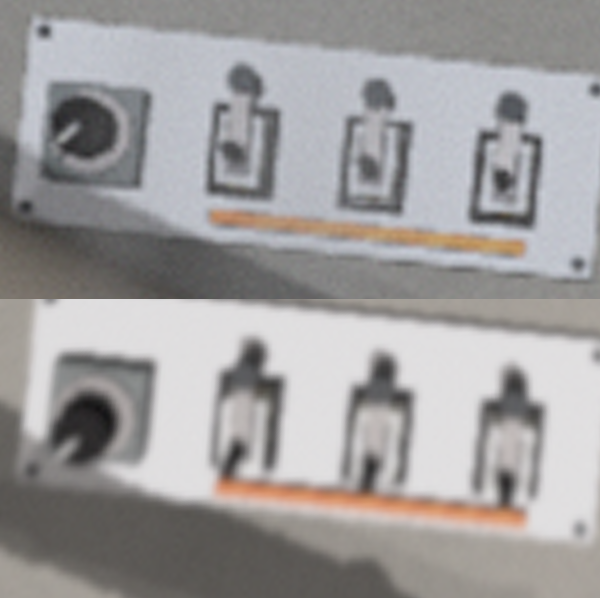

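All three levers lie over their sockets in both views: the tabs at (235,152), (368,165) and (503,180) are in line with the pocket centres. The knob line (85,127)→(62,142) gives a spindle angle of about 0.9 rad, so about 4.2 rad of turning should leave around 1 rad of slip. Next I go to the knob, pre-rotated anticlockwise.

```bash
python3 - <<'E'
from h import *
go(.6162,.2405,.15,104)
E
python3 -m crank '[{"linear":[0.097,0,-0.0385],"dr":[0,-55,0],"hand":1},{"linear":[0.097,0,-0.0385],"dr":[0,-55,0],"hand":1},{"linear":[0.097,0,-0.0385],"dr":[0,-55,0],"hand":1},{"linear":[0.097,0,-0.0385],"dr":[0,-55,0],"hand":1},{"linear":[0.097,0,-0.0385],"dr":[0,-55,0],"hand":1},{"linear":[0.097,0,-0.0385],"dr":[0,-55,0],"hand":1},{"linear":[0.097,0,-0.0385],"dr":[0,-55,0],"hand":1},{"linear":[0.097,0,-0.0385],"dr":[0,-55,0],"hand":1},{"linear":[0.097,0,-0.0385],"dr":[0,-55,0],"hand":1},{"linear":[0.097,0,-0.0385],"dr":[0,-55,0],"hand":1}]' >/dev/null
python3 -m crank '[{"linear":[0,0.04,0],"dr":[0,-55,0],"hand":0.4},{"linear":[0,0.04,0],"dr":[0,-55,0],"hand":0.4},{"linear":[0,0.04,0],"dr":[0,-55,0],"hand":0.4},{"linear":[0,0.04,0],"dr":[0,-55,0],"hand":0.4},{"linear":[0,0.04,0],"dr":[0,-55,0],"hand":0.4},{"linear":[0,0.04,0],"dr":[0,-55,0],"hand":0.4},{"linear":[0,0.04,0],"dr":[0,-55,0],"hand":0.4},{"linear":[0,0.04,0],"dr":[0,-55,0],"hand":0.4},{"linear":[0,0.04,0],"dr":[0,-55,0],"hand":0.4},{"linear":[0,0.04,0],"dr":[0,-55,0],"hand":0.4}]'
python3 - <<'E'
from h import *
st();go(.6162,.2405,.052,104)
E
```

```text
lin [0.1005, 0.0461, -0.0473] dr [-0.1, -109.3, 0.6]
t: 45.95
eef_pos: [0.617, 0.2389, 0.1521]
tool_rot: [-0.437, 0.437, 0.556, -0.556]
contact_force: [-0.4, 0.4, -0.4]
gripper_width: 0.698
t 45.95 tcp [0.617  0.2389 0.1521] yaw 103.71 ydown [ 0.001  0.    -1.   ] F [-0.4  0.4 -0.4] T [-0.   -0.03  0.03] w 0.698 q7 2.24
lin [0.0017, 0.1001, 0.0005] dr [0.0, -0.3, -0.0]
```

```bash
python3 -m crank '[{"linear":[0.0017,0.04,0.0005],"dr":[0,0,0],"hand":0.4},{"linear":[0.0017,0.08,0.0005],"dr":[0,0,0],"hand":0.4},{"linear":[0.0017,0.1,0.0005],"dr":[0,0,0],"hand":0.4},{"linear":[0.0017,0.1,0.0005],"dr":[0,0,0],"hand":0.4},{"linear":[0.0017,0.1,0.0005],"dr":[0,0,0],"hand":0.4},{"linear":[0.0017,0.1,0.0005],"dr":[0,0,0],"hand":-1},{"linear":[0.0017,0.1,0.0005],"dr":[0,0,0],"hand":-1},{"linear":[0.0017,0.1,0.0005],"dr":[0,0,0],"hand":-1},{"linear":[0.0017,0.1,0.0005],"dr":[0,0,0],"hand":-1},{"linear":[0.0017,0.1,0.0005],"dr":[0,0,0],"hand":-1}]' 60
python3 -c "
from h import *
st()"
```

```text
t: 46.78
eef_pos: [0.616, 0.2415, 0.0551]
tool_rot: [-0.435, 0.436, 0.558, -0.556]
contact_force: [-3.5, -1.1, 7.5]
gripper_width: 0.417
t 46.78 tcp [0.616  0.2415 0.0551] yaw 103.97 ydown [ 0.002  0.001 -1.   ] F [-3.5 -1.1  7.5] T [-0.37  0.84 -0.02] w 0.417 q7 2.18
```

```bash
python3 -m crank '[{"linear":[0,0,0],"dr":[0,6,0],"hand":-1},{"linear":[0,0,0],"dr":[0,12,0],"hand":-1},{"linear":[0,0,0],"dr":[0,18,0],"hand":-1},{"linear":[0,0,0],"dr":[0,24,0],"hand":-1},{"linear":[0,0,0],"dr":[0,30,0],"hand":-1},{"linear":[0,0,0],"dr":[0,36,0],"hand":-1},{"linear":[0,0,0],"dr":[0,42,0],"hand":-1},{"linear":[0,0,0],"dr":[0,48,0],"hand":-1},{"linear":[0,0,0],"dr":[0,54,0],"hand":-1},{"linear":[0,0,0],"dr":[0,60,0],"hand":-1}]' >/dev/null
python3 -c "
from h import *
st()"
python3 -m crank '[{"linear":[0,0,0],"dr":[0,6,0],"hand":-1},{"linear":[0,0,0],"dr":[0,12,0],"hand":-1},{"linear":[0,0,0],"dr":[0,18,0],"hand":-1},{"linear":[0,0,0],"dr":[0,24,0],"hand":-1},{"linear":[0,0,0],"dr":[0,30,0],"hand":-1},{"linear":[0,0,0],"dr":[0,36,0],"hand":-1},{"linear":[0,0,0],"dr":[0,42,0],"hand":-1},{"linear":[0,0,0],"dr":[0,48,0],"hand":-1},{"linear":[0,0,0],"dr":[0,54,0],"hand":-1},{"linear":[0,0,0],"dr":[0,60,0],"hand":-1}]' >/dev/null
python3 -c "
from h import *
st()"
```

```text
t 47.62 tcp [0.6158 0.2415 0.0551] yaw 43.71 ydown [ 0.002  0.001 -1.   ] F [-4.2 -2.   7.4] T [-0.56  0.9  -0.  ] w 0.42 q7 1.19
t 48.45 tcp [0.6157 0.2417 0.0551] yaw -16.28 ydown [ 0.002  0.001 -1.   ] F [-5.  -3.   8.2] T [-0.75  1.02  0.06] w 0.419 q7 0.23
```

```bash
python3 -m crank '[{"linear":[0,0,0],"dr":[0,6,0],"hand":-1},{"linear":[0,0,0],"dr":[0,12,0],"hand":-1},{"linear":[0,0,0],"dr":[0,18,0],"hand":-1},{"linear":[0,0,0],"dr":[0,24,0],"hand":-1},{"linear":[0,0,0],"dr":[0,30,0],"hand":-1},{"linear":[0,0,0],"dr":[0,36,0],"hand":-1},{"linear":[0,0,0],"dr":[0,42,0],"hand":-1},{"linear":[0,0,0],"dr":[0,42,0],"hand":-1}]' >/dev/null
python3 -c "
from h import *
st()"
python3 -m crank '[{"linear":[0,0,0],"dr":[0,6,0],"hand":-1},{"linear":[0,0,0],"dr":[0,12,0],"hand":-1},{"linear":[0,0,0],"dr":[0,15,0],"hand":-1}]' >/dev/null
python3 -c "
from h import *
st()"
python3 -m crank '[{"linear":[0,0,0],"dr":[0,6,0],"hand":-1},{"linear":[0,0,0],"dr":[0,12,0],"hand":-1},{"linear":[0,0,0],"dr":[0,15,0],"hand":-1}]' >/dev/null
python3 -c "
from h import *
st()"
```

```text
t 49.12 tcp [0.6156 0.2418 0.0551] yaw -58.29 ydown [ 0.002  0.001 -1.   ] F [-4.8 -2.   8.8] T [-0.54  1.16 -0.1 ] w 0.415 q7 -0.42
t 49.37 tcp [0.6157 0.2419 0.0551] yaw -73.27 ydown [ 0.002  0.001 -1.   ] F [-4.2 -1.1  9. ] T [-0.52  1.16  0.09] w 0.42 q7 -0.65
t 49.62 tcp [0.6157 0.242  0.0551] yaw -88.24 ydown [ 0.002  0.001 -1.   ] F [-4.5 -1.8  9.7] T [-0.55  1.06  0.25] w 0.414 q7 -0.88
```

```bash
python3 -m crank '[{"linear":[0,0,0],"dr":[0,6,0],"hand":-1},{"linear":[0,0,0],"dr":[0,12,0],"hand":-1},{"linear":[0,0,0],"dr":[0,15,0],"hand":-1}]' >/dev/null
python3 -c "
from h import *
st()"
python3 -m crank '[{"linear":[0,0,0],"dr":[0,6,0],"hand":-1},{"linear":[0,0,0],"dr":[0,12,0],"hand":-1},{"linear":[0,0,0],"dr":[0,15,0],"hand":-1}]' >/dev/null
python3 -c "
from h import *
st()
S=bot.read_camera('top');b=rect('top',S,.04,.54,.68,.16,.32,4000);R=bot.read_camera('scene');c=rect('scene',R,.04,.54,.68,.16,.32,4000)
cv2.imwrite('pics/k1.png',cv2.resize(np.hstack([b,c]),(800,350)))"
```

```text
t 49.87 tcp [0.6158 0.242  0.0551] yaw -103.24 ydown [ 0.002  0.001 -1.   ] F [-3.6 -2.1  9.1] T [-0.5   1.02  0.26] w 0.415 q7 -1.11
t 50.12 tcp [0.6159 0.2421 0.0551] yaw -118.24 ydown [ 0.002  0.001 -1.   ] F [-3.8 -2.4  8.8] T [-0.46  0.87  0.25] w 0.415 q7 -1.33
```

The torque rose to 0.25 N m and held there over the last three readings, about 30–45° of turning, so the clutch is slipping. I'll release and check the lines.

```bash
python3 -m crank '[{"linear":[0,0,0],"dr":[0,0,0],"hand":0.4},{"linear":[0,0,0],"dr":[0,0,0],"hand":0.4},{"linear":[0,0,0],"dr":[0,0,0],"hand":0.4},{"linear":[0,0,0],"dr":[0,0,0],"hand":0.4},{"linear":[0,-0.12,0],"dr":[0,0,0],"hand":0.4},{"linear":[0,-0.12,0],"dr":[0,0,0],"hand":0.4},{"linear":[0,-0.12,0],"dr":[0,0,0],"hand":0.4},{"linear":[0,-0.12,0],"dr":[0,0,0],"hand":0.4}]' 20
python3 - <<'E'
from h import *
st(); go(.45,.10,.2)
E
```

```text
t: 50.88
eef_pos: [0.6196, 0.2435, 0.1805]
tool_rot: [-0.369, 0.359, -0.606, 0.606]
contact_force: [0.9, 1.1, 1.3]
gripper_width: 0.702
t 50.88 tcp [0.6196 0.2435 0.1805] yaw -118.02 ydown [ 0.012  0.006 -1.   ] F [0.9 1.1 1.3] T [ 0.04 -0.09 -0.02] w 0.702 q7 -1.25
lin [0.2062, -0.0223, -0.0822] dr [0.0, 0.0, 0.0]
```

```bash
python3 -m crank '[{"linear":[0.18,0,-0.08],"dr":[0,0,0],"hand":0},{"linear":[0.18,0,-0.08],"dr":[0,0,0],"hand":-1},{"linear":[0.18,0,-0.08],"dr":[0,0,0],"hand":-1},{"linear":[0.18,0,-0.08],"dr":[0,0,0],"hand":-1},{"linear":[0.18,0,-0.08],"dr":[0,0,0],"hand":-1},{"linear":[0.18,0,-0.08],"dr":[0,0,0],"hand":-1},{"linear":[0.18,0,-0.08],"dr":[0,0,0],"hand":-1}]'
python3 - <<'E'
from h import *
S=bot.read_camera('top');R=bot.read_camera('scene')
b=rect('top',S,.05,.54,.68,.16,.32,2500);c=rect('scene',R,.05,.54,.68,.16,.32,2500)
d=rect('top',S,.06,.12,.50,.14,.46,900)
f=rect('scene',R,.045,.52,.68,-.10,.20,1700)
A=np.hstack([b,c]); d=cv2.resize(d,(210,250)); f=cv2.resize(f,(468,250)); B=np.hstack([d,f]); B=cv2.copyMakeBorder(B,0,0,0,800-B.shape[1],cv2.BORDER_CONSTANT)
cv2.imwrite("pics/k2.png",np.vstack([A,B])); 
for c in("top","scene"): print(c,[(np.round(d["xy"],1).tolist(),np.round(w(c,[d["xy"]],.065)[0],4).tolist(),round(d["score"],2)) for d in bot.place_of(c,"start_top")])
E
```

```text
t: 51.47
eef_pos: [0.46, 0.1178, 0.172]
tool_rot: [-0.364, 0.364, -0.606, 0.607]
contact_force: [-0.3, -0.1, -0.5]
gripper_width: 0.003
top [([123.8, 307.5], [0.1962, 0.3288], 0.71), ([135.5, 238.9], [0.3974, 0.2934], 0.55)]
scene [([380.2, 107.5], [0.1755, 0.3161], 0.65), ([380.9, 155.6], [0.3747, 0.2938], 0.55), ([304.1, 226.0], [0.6245, 0.0482], 0.35)]
```

View pics/k2.png

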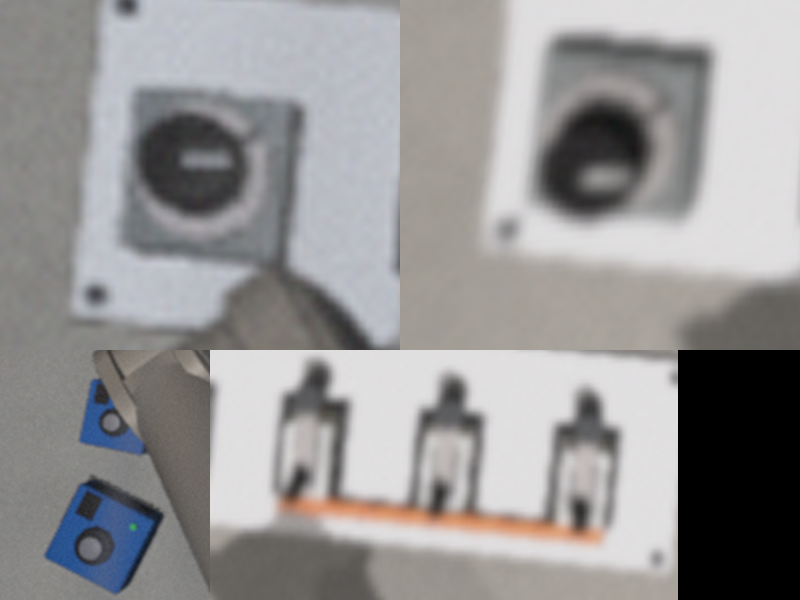

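The collar's black mark (250,133) reads about 3.9 rad and the knob's white line points right at about 4.5–4.6, so the slip is roughly 0.5 rad with the bar home. The start button could be on the upper box (110,420) or the lower one (93,547). The upper one is clearly smaller in both box and button, so it fits. I'll measure the lines and the button numerically.

```bash
python3 - <<'E'
from h import *
T=bot.read_camera("top"); S=bot.read_camera("scene")
for n,c,I in(("top","top",T),("scene","scene",S)):
    r=rect(c,I,.07,.585,.645,.205,.275,2000).min(2)   # knob top plane
    g=cv2.GaussianBlur(r,(0,0),3)
    m=(g<95).astype(np.uint8); cs=max(cv2.findContours(m,cv2.RETR_EXTERNAL,cv2.CHAIN_APPROX_NONE)[0],key=cv2.contourArea)
    (u,v),rad=cv2.minEnclosingCircle(cs); yy,xx=np.mgrid[:r.shape[0],:r.shape[1]]
    k=((xx-u)**2+(yy-v)**2<(.014*2000)**2); wt=np.where(k&(r>120),r-120.,0); 
    cx,cy=(xx*wt).sum()/wt.sum(),(yy*wt).sum()/wt.sum()
    C=np.cov(np.c_[xx[wt>0],yy[wt>0]].T,aweights=wt[wt>0]); ev=np.linalg.eigh(C)[1][:,1]
    if ev@[cx-u,cy-v]<0: ev=-ev
    # direction in world: col right=-y, row down=-x
    ang=np.arctan2(-ev[0],-ev[1]) # world angle of line
    print(c,"knob c",.645-v/2000,.275-u/2000,"r",rad/2000,"line cw angle from -x",((np.radians(180+YAW)-ang)%(2*np.pi)))
def tri(pt,ps):
    P=[]
    for c,(u,v) in(("top",pt),("scene",ps)):
        p=bot.camera_params(c); M=np.array(p["K"])@np.c_[p["R"],p["t"]]; P.append(M)
    X=cv2.triangulatePoints(P[0],P[1],np.array(pt,float).reshape(2,1),np.array(ps,float).reshape(2,1)); return (X[:3]/X[3]).ravel()
print(tri((138,241),(379,160)))
a=cv2.resize(T[215:265,110:165],(440,400),interpolation=cv2.INTER_CUBIC); b=cv2.resize(S[140:190,355:400],(360,400),interpolation=cv2.INTER_CUBIC)
cv2.imwrite("pics/b1.png",np.hstack([a,b]))
E
```

```text
top knob c 0.611830493927002 0.2388707427978516 r 0.022407766342163085 line cw angle from -x 4.623721837701529
scene knob c 0.6276506767272949 0.2366992111206055 r 0.024080387115478517 line cw angle from -x 4.548452872629152
[0.39095394 0.28623134 0.06400585]
```

View pics/b1.png

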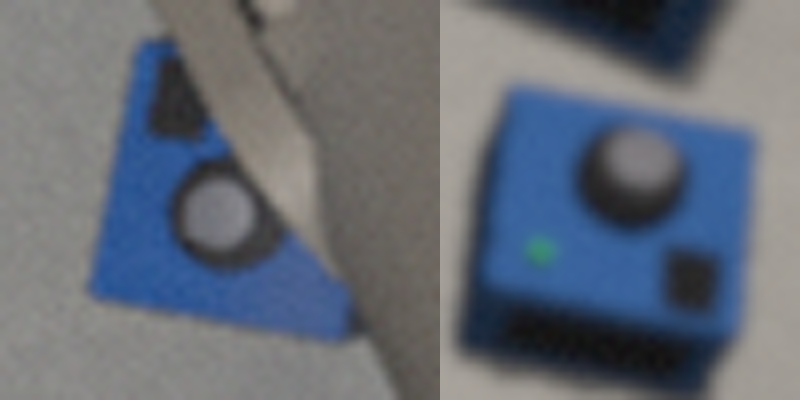

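The knob line measures 4.55–4.62 rad, so the slip is about 0.55–0.6 rad, or one to two clicks. The smaller box's button top is at top (137.5,241.6) and scene (379.4,159.6), which triangulates to (0.391, 0.286, ~0.065). Going there with the fingers shut.

```bash
python3 - <<'E'
from h import *
st(); go(.3915,.286,.12)
E
```

```text
t 51.77 tcp [0.4614 0.1202 0.1718] yaw -117.96 ydown [ 0.     0.001 -1.   ] F [ 0.  -0.1 -1.4] T [-0.04 -0.04 -0.03] w 0.0 q7 -1.11
lin [-0.1136, 0.052, -0.1395] dr [0.0, 0.0, 0.0]
```

```bash
python3 -m crank '[{"linear":[-0.1136,0,-0.1395],"dr":[0,0,0],"hand":-1},{"linear":[-0.1136,0,-0.1395],"dr":[0,0,0],"hand":-1},{"linear":[-0.1136,0,-0.1395],"dr":[0,0,0],"hand":-1},{"linear":[-0.1136,0.03,-0.1395],"dr":[0,0,0],"hand":-1},{"linear":[-0.1136,0.06,-0.1395],"dr":[0,0,0],"hand":-1},{"linear":[-0.1136,0.08,-0.1395],"dr":[0,0,0],"hand":-1},{"linear":[-0.1136,0.08,-0.1395],"dr":[0,0,0],"hand":-1},{"linear":[-0.1136,0.08,-0.1395],"dr":[0,0,0],"hand":-1},{"linear":[-0.1136,0.08,-0.1395],"dr":[0,0,0],"hand":-1}]'
python3 - <<'E'
from h import *
st(); go(.3915,.286,.075)
E
```

```text
t: 52.52
eef_pos: [0.3918, 0.2852, 0.0927]
tool_rot: [0.364, -0.364, 0.606, -0.606]
contact_force: [-0.3, 0.1, 0.9]
gripper_width: 0.002
t 52.52 tcp [0.3918 0.2852 0.0927] yaw -118.06 ydown [ 0.001  0.001 -1.   ] F [-0.3  0.1  0.9] T [-0.02 -0.05  0.01] w 0.002 q7 -1.64
lin [-0.0005, 0.0177, -0.0006] dr [0.0, 0.0, 0.0]
```

```bash
python3 -m crank '[{"linear":[0,0.01,0],"dr":[0,0,0],"hand":-1},{"linear":[0,0.018,0],"dr":[0,0,0],"hand":-1},{"linear":[0,0.018,0],"dr":[0,0,0],"hand":-1},{"linear":[0,0.018,0],"dr":[0,0,0],"hand":-1}]'
python3 -m crank '[{"linear":[0,0.004,0],"dr":[0,0,0],"hand":-1},{"linear":[0,0.006,0],"dr":[0,0,0],"hand":-1},{"linear":[0,0.006,0],"dr":[0,0,0],"hand":-1},{"linear":[0,0.006,0],"dr":[0,0,0],"hand":-1}]'
python3 -m crank '[{"linear":[0,0.004,0],"dr":[0,0,0],"hand":-1},{"linear":[0,0.006,0],"dr":[0,0,0],"hand":-1},{"linear":[0,0.006,0],"dr":[0,0,0],"hand":-1},{"linear":[0,0.006,0],"dr":[0,0,0],"hand":-1}]'
```

```text
t: 52.85
eef_pos: [0.3917, 0.2845, 0.0741]
tool_rot: [-0.364, 0.364, -0.606, 0.607]
contact_force: [1.9, -1.0, 2.4]
gripper_width: -0.001
t: 53.18
eef_pos: [0.3919, 0.2848, 0.0705]
tool_rot: [-0.364, 0.363, -0.605, 0.607]
contact_force: [-5.9, -9.4, 35.1]
gripper_width: 0.003
t: 53.52
eef_pos: [0.3921, 0.285, 0.0691]
tool_rot: [-0.365, 0.363, -0.603, 0.609]
contact_force: [-20.9, -23.1, 99.2]
gripper_width: 0.0
```

Well past bottom at 99 N. Lifting away at once.

```bash
python3 -m crank '[{"linear":[0,-0.02,0],"dr":[0,0,0],"hand":-1},{"linear":[0,-0.06,0],"dr":[0,0,0],"hand":-1},{"linear":[0,-0.1,0],"dr":[0,0,0],"hand":-1},{"linear":[0,-0.15,0],"dr":[0,0,0],"hand":-1},{"linear":[0,-0.15,0.1],"dr":[0,0,0],"hand":-1},{"linear":[0,-0.15,0.2],"dr":[0,0,0],"hand":-1},{"linear":[0,-0.15,0.2],"dr":[0,0,0],"hand":-1},{"linear":[0,-0.15,0.2],"dr":[0,0,0],"hand":-1},{"linear":[0,-0.15,0.2],"dr":[0,0,0],"hand":-1}]'
python3 - <<'E'
from h import *
st(); T=bot.read_camera("top"); S=bot.read_camera("scene")
cv2.imwrite("pics/e1.png",np.vstack([cv2.resize(T[130:270,90:330],(514,300),interpolation=cv2.INTER_CUBIC),cv2.resize(S[140:280,190:430],(514,300),interpolation=cv2.INTER_CUBIC)]))
E
```

```text
t: 54.27
eef_pos: [0.5699, 0.1883, 0.2117]
tool_rot: [-0.363, 0.363, -0.606, 0.607]
contact_force: [0.4, 1.2, -0.3]
gripper_width: 0.001
t 54.27 tcp [0.5699 0.1883 0.2117] yaw -118.15 ydown [ 0.001 -0.001 -1.   ] F [ 0.4  1.2 -0.3] T [-0.02 -0.01  0.02] w 0.001 q7 -1.19
```

View pics/e1.png

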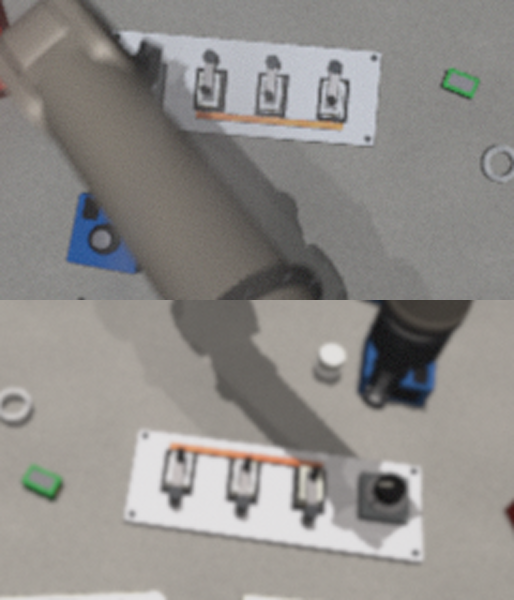

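All levers are still shut and the tape and jar are in place. The press went from soft to a hard stop, but I only have a few readings. I'll press once more in fine steps to confirm full travel of the button itself.

```bash
python3 -m crank '[{"linear":[0,0,-0.1],"dr":[0,0,0],"hand":-1},{"linear":[0,0,-0.2],"dr":[0,0,0],"hand":-1},{"linear":[0,0,-0.2],"dr":[0,0,0],"hand":-1},{"linear":[0,0,-0.2],"dr":[0,0,0],"hand":-1},{"linear":[0,0,-0.2],"dr":[0,0,0],"hand":-1},{"linear":[0,0.1,-0.2],"dr":[0,0,0],"hand":-1},{"linear":[0,0.12,-0.2],"dr":[0,0,0],"hand":-1},{"linear":[0,0.12,-0.2],"dr":[0,0,0],"hand":-1},{"linear":[0,0.12,-0.2],"dr":[0,0,0],"hand":-1}]'
python3 - <<'E'
from h import *
st(); go(.391,.286,.081)
E
```

```text
t: 55.12
eef_pos: [0.3865, 0.2817, 0.0862]
tool_rot: [-0.361, 0.369, -0.606, 0.606]
contact_force: [-0.1, -0.1, -0.2]
gripper_width: 0.0
t 55.12 tcp [0.3865 0.2817 0.0862] yaw -117.94 ydown [-0.009 -0.006 -1.   ] F [-0.1 -0.1 -0.2] T [-0.03  0.    0.01] w 0.0 q7 -1.65
lin [-0.006, 0.0051, 0.002] dr [0.0, 0.0, 0.0]
```

```bash
python3 -m crank '[{"linear":[-0.003,0,0.002],"dr":[0,0,0],"hand":-1},{"linear":[-0.003,0,0.002],"dr":[0,0,0],"hand":-1},{"linear":[-0.003,0.004,0.002],"dr":[0,0,0],"hand":-1},{"linear":[-0.003,0.004,0.002],"dr":[0,0,0],"hand":-1},{"linear":[-0.003,0.004,0.002],"dr":[0,0,0],"hand":-1}]'
for i in 1; do :; done
python3 -m crank '[{"linear":[0,0.002,0],"dr":[0,0,0],"hand":-1},{"linear":[0,0.002,0],"dr":[0,0,0],"hand":-1},{"linear":[0,0.002,0],"dr":[0,0,0],"hand":-1}]' | grep -E 'eef|contact'
python3 -m crank '[{"linear":[0,0.002,0],"dr":[0,0,0],"hand":-1},{"linear":[0,0.002,0],"dr":[0,0,0],"hand":-1},{"linear":[0,0.002,0],"dr":[0,0,0],"hand":-1}]' | grep -E 'eef|contact'
python3 -m crank '[{"linear":[0,0.002,0],"dr":[0,0,0],"hand":-1},{"linear":[0,0.002,0],"dr":[0,0,0],"hand":-1},{"linear":[0,0.002,0],"dr":[0,0,0],"hand":-1}]' | grep -E 'eef|contact'
```

```text
t: 55.53
eef_pos: [0.3948, 0.287, 0.0891]
tool_rot: [-0.365, 0.363, -0.606, 0.606]
contact_force: [1.1, 0.2, -0.0]
gripper_width: 0.0
eef_pos: [0.3941, 0.2866, 0.086]
contact_force: [-0.3, 1.0, -0.2]
eef_pos: [0.394, 0.2866, 0.0837]
contact_force: [1.0, -0.7, -0.2]
eef_pos: [0.3939, 0.2866, 0.0817]
contact_force: [-0.0, 0.8, 0.4]
```

```bash

python3 -m crank '[{"linear":[0,0.003,0],"dr":[0,0,0],"hand":-1},{"linear":[0,0.003,0],"dr":[0,0,0],"hand":-1},{"linear":[0,0.003,0],"dr":[0,0,0],"hand":-1}]' | grep -E 'eef|contact'
python3 -m crank '[{"linear":[0,0.0015,0],"dr":[0,0,0],"hand":-1},{"linear":[0,0.0015,0],"dr":[0,0,0],"hand":-1},{"linear":[0,0.0015,0],"dr":[0,0,0],"hand":-1}]' | grep -E 'eef|contact'
python3 -m crank '[{"linear":[0,0.0015,0],"dr":[0,0,0],"hand":-1},{"linear":[0,0.0015,0],"dr":[0,0,0],"hand":-1},{"linear":[0,0.0015,0],"dr":[0,0,0],"hand":-1}]' | grep -E 'eef|contact'
python3 -m crank '[{"linear":[0,0.0015,0],"dr":[0,0,0],"hand":-1},{"linear":[0,0.0015,0],"dr":[0,0,0],"hand":-1},{"linear":[0,0.0015,0],"dr":[0,0,0],"hand":-1}]' | grep -E 'eef|contact'
python3 -m crank '[{"linear":[0,0.0015,0],"dr":[0,0,0],"hand":-1},{"linear":[0,0.0015,0],"dr":[0,0,0],"hand":-1},{"linear":[0,0.0015,0],"dr":[0,0,0],"hand":-1}]' | grep -E 'eef|contact'
python3 -m crank '[{"linear":[0,0.0015,0],"dr":[0,0,0],"hand":-1},{"linear":[0,0.0015,0],"dr":[0,0,0],"hand":-1},{"linear":[0,0.0015,0],"dr":[0,0,0],"hand":-1}]' | grep -E 'eef|contact'
```

```text
eef_pos: [0.3939, 0.2866, 0.0787]
contact_force: [-0.7, 0.3, -0.1]
eef_pos: [0.394, 0.2866, 0.0773]
contact_force: [0.8, -0.1, 0.7]
eef_pos: [0.3941, 0.2867, 0.0759]
contact_force: [0.1, 0.0, 2.8]
eef_pos: [0.3941, 0.2868, 0.0744]
contact_force: [0.1, -0.3, 2.8]
eef_pos: [0.3941, 0.2867, 0.0728]
contact_force: [0.0, -0.2, 2.7]
eef_pos: [0.3941, 0.2868, 0.0714]
contact_force: [-0.1, -0.5, 4.6]
```

This is a clear spring curve: contact at about 0.077, 4.6 N at 0.0714, so about 6 mm of travel. A hair more, then let go and retreat.

```bash

python3 -m crank '[{"linear":[0,0.0008,0],"dr":[0,0,0],"hand":-1},{"linear":[0,0.0008,0],"dr":[0,0,0],"hand":-1},{"linear":[0,0.0008,0],"dr":[0,0,0],"hand":-1}]' | grep -E 'eef|contact'
python3 -m crank '[{"linear":[0,-0.03,0],"dr":[0,0,0],"hand":-1},{"linear":[0,-0.06,0],"dr":[0,0,0],"hand":-1},{"linear":[0,-0.1,0],"dr":[0,0,0],"hand":-1},{"linear":[0,-0.15,0],"dr":[0,0,0],"hand":-1},{"linear":[0.1,-0.15,0.1],"dr":[0,0,0],"hand":-1},{"linear":[0.1,-0.15,0.1],"dr":[0,0,0],"hand":-1},{"linear":[0.1,-0.15,0.1],"dr":[0,0,0],"hand":-1},{"linear":[0.1,-0.15,0.1],"dr":[0,0,0],"hand":-1}]'
python3 - <<'E'
from h import *
st(); T=bot.read_camera("top"); S=bot.read_camera("scene")
a=rect("scene",S,.045,.50,.70,-.12,.30,1900)
cv2.imwrite("pics/e2.png",cv2.resize(a,(798,380)))
E
```

```text
eef_pos: [0.3942, 0.2868, 0.071]
contact_force: [-1.4, -1.8, 9.2]
t: 58.7
eef_pos: [0.4365, 0.1453, 0.2203]
tool_rot: [-0.362, 0.363, -0.606, 0.608]
contact_force: [1.0, -0.9, -0.3]
gripper_width: -0.001
t 58.7 tcp [0.4365 0.1453 0.2203] yaw -118.37 ydown [-0.    -0.003 -1.   ] F [ 1.  -0.9 -0.3] T [-0.01 -0.   -0.02] w -0.001 q7 -1.12
```

View pics/e2.png

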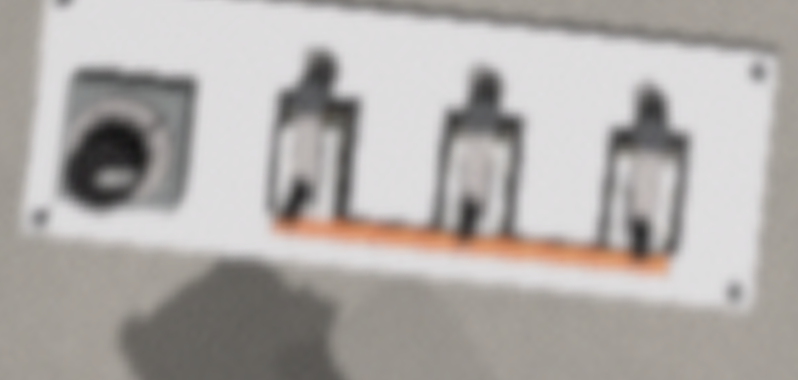

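All three levers are shut over seated modules, the bar is home, and the arm is clear of everything. Handing in.

```bash
python3 -m crank '[{"linear":[0,0,0],"dr":[0,0,0],"hand":-1},{"linear":[0,0,0],"dr":[0,0,0],"hand":-1}]' >/dev/null; python3 -c "
from station import bot
print(bot.hand_in())"
```

```text
the job is handed in; nothing more can be done
None
```

I handed the job in at about 59 s with every step carried out. All three white modules are in sockets 1–3, each with its lever swung shut against its stop. I left the green look-alike alone.

- **Modules:** the last pictures show all three levers shut over the modules. The module in socket 2 caught on a pocket wall, and a small nudge freed it and it went down.
- **Knob:** I turned it clockwise until the torque held at 0.25 N m. Afterwards the collar mark read about 3.9 rad and the knob line 4.55–4.62 rad. That puts the screw at its stop with about 0.55–0.6 rad of clutch slip, and I did not back it off.
- **Start button:** I used the smaller test box and pressed twice.
    - **First press:** it overshot, and the wrist read up to 99 N, under the 120 N limit. This was with the fingertips, so I don't expect the 40 N body limit to apply, but I can't confirm that.
    - **Second press:** I did this one in fine steps. It showed a normal spring curve over about 6 mm, reaching 9 N at the bottom, and I then let go and moved the arm clear.
- **Bystanders:** the tape and jar looked unmoved after the first press. I did not check the shells and the screwdriver at the end.
- **Camera disagreement:** the two cameras differed by about 4 mm in x on the fixture plate, so I took the fixture's position from gripping the knob.

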